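# Open the air cleaner and rack its bayonet cover

### The job

Open the desk air cleaner: turn its round blue cover anticlockwise (seen from above) by the bar, about a quarter turn, until you feel it come up against its stop, without forcing it, and lift it off. Rest it leaning on the sloping wooden card stand and let go of it there; then take it again and stand it on edge in the empty compartment of the wooden organiser. Do not drop the cover, and leave the tape roll, hole punch and parcel where they are.

Things in the scene. Friction and masses are not known exactly. Their poses are not given: they have to be found in the camera images.
- housing: Fixed white round desk air cleaner with louvres, 128 mm diameter, 110 mm tall, foot 144 mm diameter; origin at the centre of its underside, z up. The fitted cover's disc lies on its flat top rim. Inside, hidden under the cover, a bayonet ring has two ledges and two gaps with a stop each. The ring's angle differs each time and is not told by this frame.
- housing_mouth (a point): Centre of the housing's top rim, 110 mm above the desk . From the start, the anticlockwise turn to the stop is 1.2 to 1.8 rad; the cover turns easily until then (under 0.2 N m). At the stop, or up to 0.15 rad short of it, it lifts straight out; elsewhere its lugs hold it (2 mm play). The stop is hard: over 2 N m is forcing it. Clockwise is another stop, with no way out.
- cover_mid (a point): Loose cover, about 0.25 kg, 60 mm high; this point is on its axis 30 mm above its underside. z along the axis towards the bar (up when fitted), y along the bar. From below: grey spigot 52 mm diameter (height 0 to 16 mm); blue disc 116 mm diameter, 10 mm thick (16 to 26 mm), its rim free to grasp; white bar handle 60 mm long, 12 mm thick (26 to 60 mm).
- cover: The same cover; origin at the centre of its underside, axes as for cover_mid. Two lugs stand out of the spigot along +y and -y (under the ends of the bar): they reach 36 mm from the axis, are 12 mm wide and take up the lowest 6 mm.
- stand_rest (a point): On the face of the wooden card stand, which slopes at 45 deg: the point, 85 mm above the desk, where the middle of the cover's underside comes to rest. z up, y level across the face; the face looks along (-0.707, 0, 0.707), uphill is (0.707, 0, 0.707). The board ends 24 mm uphill of this point, so the cover's upper rim stands free beyond it.
- stand: The fixed card stand, base 150 x 110 mm, board 100 mm wide; origin at the middle of its underside, below stand_rest, same axes. Two dowels, 10 mm thick, stand 37 mm out of the face, 55 mm downhill of stand_rest and 30 mm to each side of it; the disc's lower edge rests on both.
- organiser_slot (a point): Fixed plywood organiser, 162 x 148 x 66 mm. This point is the centre of the floor (6 mm above the desk) of its empty compartment, 72 mm wide along x and 136 mm long along y; walls 6 mm thick stand 60 mm above this floor; z up. The other compartment, on the +x side, holds tape rolls reaching 72 mm above the desk.
- tape_roll: Bystander: loose brown roll of tape lying flat, 100 mm diameter, 48 mm tall; origin at the centre of its underside.
- hole_punch: Bystander: loose blue hole punch, 70 x 110 mm, 55 mm tall; origin at the centre of its underside, y along its length.
- parcel: Bystander: loose cardboard parcel, 150 x 100 mm, 40 mm tall; origin at the centre of its underside, x along its length.
There are look-alikes about, which are no part of the job. What is shaped like the part that bears organiser_slot but purple is not meant. Leave any orange look-alike of the stand alone.

How it is judged:
By the outcome, as a careful person would: the job done as asked, in the order asked, and still so for the second after the job is handed in, with the robot touching nothing.
It also fails if it takes over 67 s, if anything falls off the work surface, if the arm or the gripper's body presses on something with over 40 N, if the wrist force passes 120 N, or if a joint passes its speed limit or range.

### The arm

A 6-joint arm with a two-finger parallel gripper is mounted at the origin on the work surface. World frame = base frame: x ahead of the robot, y to its left, z up, the work surface at z = 0. Lengths are in m, angles in rad, forces in N, time in s.
With the tool pointing down it reaches from about 0.325 to 0.775 m from the base axis. Payload 5.5 kg.
Tool frame: the origin (TCP) lies at the very end of the fingers, on their centre line; the grasp point (between the pads) lies 19 mm behind it; z points along the fingers, y is the direction in which the jaws open and shut (so a half turn about z gives the same grasp; the last joint's range is limited). The gripper opens to 88 mm and grips with 3 to 60 N. Pads are 20 mm wide; open, the fingers measure 115 mm over their backs; the gripper's body (75 mm by 178 mm) begins 61 mm behind the grasp point.
Start: joints at [1.231, 0.091, 1.231, -0, 1.82, -0.057], TCP at [0.167, 0.576, 0.223] pointing down, gripper open.
Joint ranges: [-2.87, 2.87], [-0.86, 2.18], [0.17, 2.46], [-1.51, 4.65], [0.06, 2.69], [-2.65, 2.65]. Speed limits (rad/s): [2.57, 2.57, 3.01, 3.14, 3.14, 3.14].

### API

Orientations are given as [roll, pitch, yaw] about the fixed x, y, z axes, in that order (R = Rz(yaw) Ry(pitch) Rx(roll)).
In Python, from bench import robot gives the robot as it stands.
- The arm moves only by the tool step_arm, never from a script. Its argument "increments" is one flat list of numbers, 7 for each row, row after row: the shift along the tool's x, y, z in units of 40 mm (1.0 is 40 mm), then the turn, a rotation vector about the tool's x, y, z in units of pi rad (1.0 is pi rad), then the closure, from -1 (fully open) to 1 (shut). A call has 1 to 12 rows; each row shifts and turns the pose as measured when the row begins, along the tool's axes as they then stand; what a row does not reach is not made up. A row lasts 1/10 s, in which the tool goes at most 50 mm and 8.59 degrees, less where a joint would pass 70% of its speed; a pose out of reach is approached as far as the arm can. A call with a number of a shift or a turn outside -1 to 1 is refused whole. A call with a gripper value outside its range is refused whole. The fingers move at their own pace and stop on an object; "newtons" is the grip in N (left out, the last holds). Time passes only in rows, so rows that do not move let the fingers close. It gives the time, the measured TCP pose, the force and the opening at its end, in the units of the state.
- robot.get_obs(): the state, without advancing time (a new reading comes with each control period).
- robot.get_image(name): name is "scene" or "top"; returns the picture (480x640x3 uint8, blue, green, red); there is no depth.
- robot.camera_info(name): a dict with "fx", "fy", "cx", "cy" (pixels), "xyz" and "attitude" of the camera in the world. Camera axes: x right, y down, z forward; pixel columns grow to the right and rows downward; lengths in m; the calibration is good to about 2 mm. A picture is of the moment at which its call begins. camera_info takes no time and is no camera call.
- robot.hand_in(): hands the job in, once; it reports no verdict.
The state is a dict: "t": time; "qpos": joint angles; "qvel": joint speeds; "joint_efforts": joint torques, N m; "ee_pos": TCP position; "eef_rot": TCP orientation; "force": force on the tool from outside, world axes, zero at the start; "moment": the same for the moment, N m; "width": opening from 0.0 (shut) to 1.0 (fully open).
Only numpy, scipy, OpenCV 4.12 (cv2) and the standard library are available. Lean on these libraries where they do the work, as an engineer would, in place of code of your own. Each camera call takes 0.05 s, during which the arm holds its last target.

## Working session

There is one attempt and no reset: what is moved stays moved. The work goes in short steps, Python scripts to look and compute and a tool call to move; the robot and the scene stay as the last step left them, time stands still between calls to the robot, and variables do not carry over. Pictures are saved under pics/ and viewed, and the job is handed in when it is done.

Besides the shell and the picture viewer there is one more tool, called after "Emit:" as name(argument=value, ...) on one line, values as JSON. step_arm: Moves the arm, as the interface text tells. Shifts and turns lie within -1 to 1; 1 stands for 40 mm of shift or pi rad of turn. Its arguments: {"type":"object","properties":{"increments":{"type":"array"},"newtons":{"type":"number"}},"required":["increments"]}

```bash
ls; mkdir -p pics
python3 - <<'E'
from bench import robot
import cv2
o=robot.get_obs();print(o)
for n in("scene","top"):
    cv2.imwrite(f"pics/{n}0.png",robot.get_image(n));print(robot.camera_info(n))
E
```

```text
pics
{'t': 0.0, 'qpos': array([ 1.23131034e+00,  9.18560402e-02,  1.23191126e+00, -1.34561902e-06,
        1.81979005e+00, -5.66872132e-02]), 'qvel': array([ 8.77571121e-04,  1.39502921e-03,  2.46975195e-04,  1.33922336e-03,
       -9.25169806e-04, -5.24479692e-05]), 'joint_efforts': array([-2.72230382e-04, -4.46450222e+01, -4.06445181e+01,  6.98257238e-02,
        2.92691396e-02, -1.55614971e-04]), 'ee_pos': array([0.16731991, 0.57588113, 0.22149424]), 'eef_rot': array([-3.13963104e+00, -1.10010734e-04,  2.85879345e+00]), 'force': array([ 0.09242247,  1.06294937, -0.23015173]), 'moment': array([0.03214425, 0.04801746, 0.01214275]), 'width': 0.9984359641476692}
{'fx': 477.79850278420327, 'fy': 477.79850278420327, 'cx': 314.16544923532115, 'cy': 237.98733912612227, 'xyz': array([ 1.05296498, -0.27885118,  1.20293039]), 'attitude': array([-2.60006545,  0.00405532,  0.9623809 ])}
{'fx': 593.8101004287879, 'fy': 593.8101004287879, 'cx': 321.5849224250373, 'cy': 245.08767368034867, 'xyz': array([0.18531788, 0.10155748, 1.59484693]), 'attitude': array([-2.92782756, -0.00416163, -1.49383859])}
```

View pics/scene0.png

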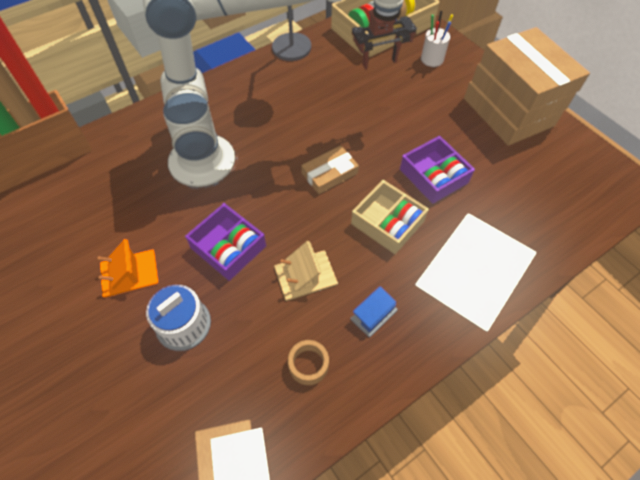

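View pics/top0.png

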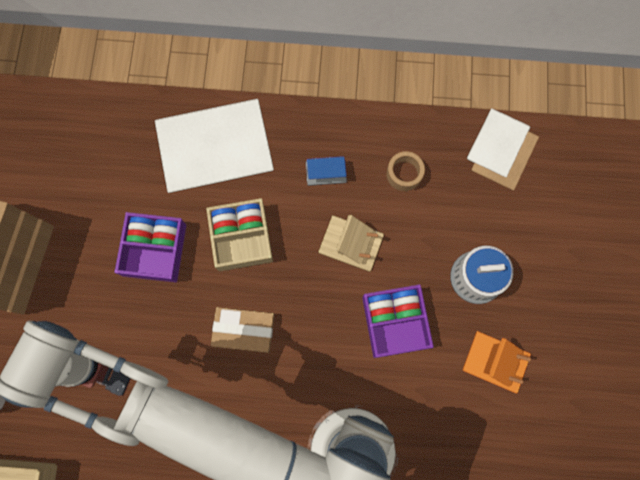

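The scene view shows the white air cleaner with its blue cover at (179,316), the wooden stand at (305,270), and the wooden organiser at (390,215). The top view has them at (483,274), (352,242) and (240,234).

Look-alikes and bystanders, by top-view pixel:
- **Purple organisers:** (150,247) and (398,321).
- **Orange stand:** (498,362).
- **Other blue thing:** the hole punch at (326,170).
- **Loose items:** the tape roll at (406,171) and the parcel at (243,330).

I choose the white and blue cleaner, the natural-wood stand and the plywood organiser. I'll check them in close crops.

```bash
cat > h.py <<'E'
import numpy as np,cv2
from bench import robot
from scipy.spatial.transform import Rotation as Ro
CI={n:robot.camera_info(n) for n in("scene","top")}
def ray(n,p):
    c=CI[n];d=np.array([(p[0]-c['cx'])/c['fx'],(p[1]-c['cy'])/c['fy'],1.])
    return np.array(c['xyz']),Ro.from_euler('xyz',c['attitude']).as_matrix()@d
def onz(n,p,z):
    o,d=ray(n,p);return o+d*(z-o[2])/d[2]
def tri(ps,pt):
    o1,d1=ray("scene",ps);o2,d2=ray("top",pt)
    A=np.c_[d1,-d2];s=np.linalg.lstsq(A,o2-o1,rcond=None)[0]
    a=o1+d1*s[0];b=o2+d2*s[1];return (a+b)/2,np.linalg.norm(a-b)
def proj(n,X):
    c=CI[n];v=Ro.from_euler('xyz',c['attitude']).as_matrix().T@(np.array(X)-c['xyz'])
    return np.array([c['fx']*v[0]/v[2]+c['cx'],c['fy']*v[1]/v[2]+c['cy']])
E
python3 - <<'E'
from h import *
s=cv2.imread('pics/scene0.png');t=cv2.imread('pics/top0.png')
def crop(im,x,y,r=40,k=400):
    return cv2.resize(im[y-r:y+r,x-r:x+r],(k,k),interpolation=cv2.INTER_CUBIC)
cv2.imwrite('pics/c1.png',np.hstack([crop(s,179,316,40,390),crop(t,483,274,40,390)]))
cv2.imwrite('pics/c2.png',np.hstack([crop(s,305,270,40,390),crop(t,352,242,40,390)]))
cv2.imwrite('pics/c3.png',np.hstack([crop(s,390,215,45,390),crop(t,240,234,45,390)]))
E
```

```text
(no output)
```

View pics/c1.png

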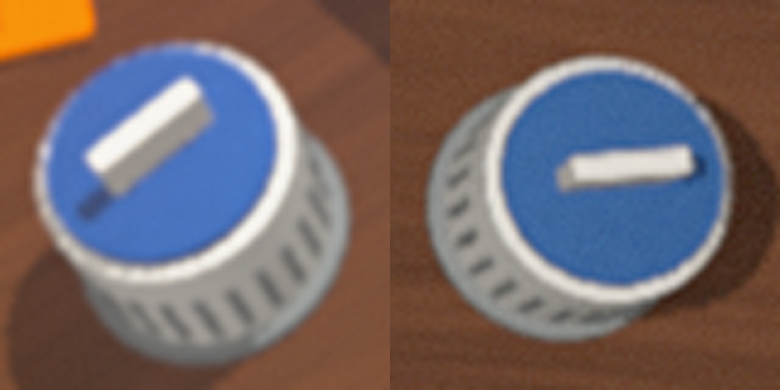

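View pics/c2.png

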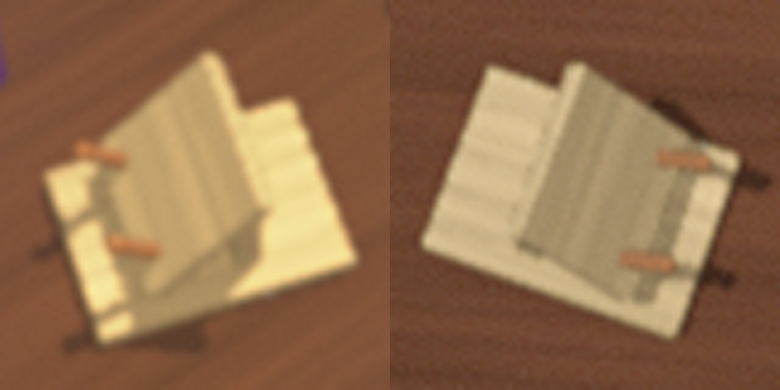

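View pics/c3.png

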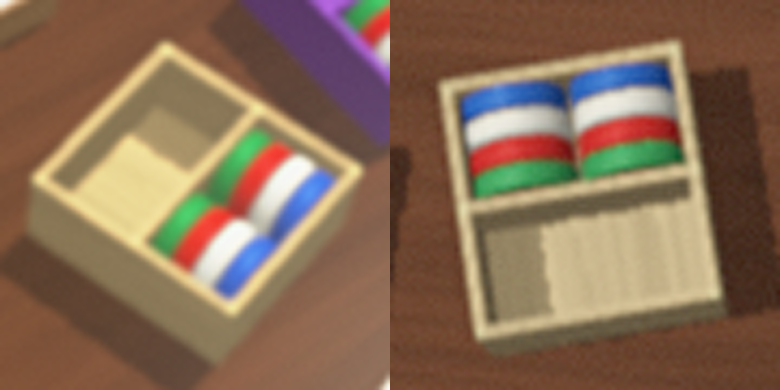

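Run:
```python
from h import *
s=cv2.imread('pics/scene0.png');t=cv2.imread('pics/top0.png')
def poly(ps,n,z): return np.array([onz(n,p,z)[:2] for p in ps])
for n,im,c in(("scene",s,(179,316)),("top",t,(483,274))):
    hsv=cv2.cvtColor(im,cv2.COLOR_BGR2HSV)
    m=cv2.inRange(hsv,(100,110,60),(125,255,255))
    k=np.zeros_like(m);cv2.circle(k,c,45,255,-1);m&=k
    cs=cv2.findContours(m,0,2)[0];cc=max(cs,key=cv2.contourArea)
    h=cv2.convexHull(cc)[:,0].astype(float)
    P=poly(h,n,0.120).astype(np.float32)
    (x,y),(a,b),_=cv2.fitEllipse(P*1000)
    print(n,'disc',x,y,a,b)
    # bar: white within disc hull
    hm=np.zeros_like(m);cv2.fillConvexPoly(hm,cv2.convexHull(cc),255);hm=cv2.erode(hm,np.ones((7,7)))
    w=cv2.inRange(hsv,(0,0,190),(180,60,255))&hm
    cs=cv2.findContours(w,0,2)[0];cc=max(cs,key=cv2.contourArea)[:,0].astype(float)
    Q=poly(cc,n,0.154).astype(np.float32)*1000
    print(' bar',cv2.minAreaRect(Q))
# organiser: wood
def wood(im,c,r,lo=(8,40,110),hi=(30,190,255)):
    hsv=cv2.cvtColor(im,cv2.COLOR_BGR2HSV);m=cv2.inRange(hsv,lo,hi)
    return m
# pixel corners of top rim read off crops: crop origin (x0,y0), scale
def cp(x0,y0,r,pts): return [(x0-r+(u)*2*r/390-0.5*0, y0-r+v*2*r/390) for u,v in pts]
o_s=cp(390,215,45,[(166,42),(362,170),(236,315),(33,180)])
o_t=cp(240,234,45,[(440-390,82),(680-390,42),(724-390,302),(480-390,342)])
print('org scene');print(poly(o_s,'scene',.066));print('org top');print(poly(o_t,'top',.066))
st_s=cp(305,270,40,[(44,172),(295,98),(357,262),(100,345)])
st_t=cp(352,242,40,[(488-390,66),(740-390,155),(676-390,338),(422-390,244)])
for z in(0,.01):
  print('stand',z);print(poly(st_s,'scene',z));print(poly(st_t,'top',z))
# board top corners, triangulate
b_s=cp(305,270,40,[(210,52),(266,210)]);b_t=cp(352,242,40,[(580-390,64),(522-390,248)])
for a,b in((0,0),(1,1),(0,1),(1,0)): print('board',tri(b_s[a],b_t[b]))
d_s=cp(305,270,40,[(78,148),(110,243)]);d_t=cp(352,242,40,[(708-390,162),(672-390,265)])
for a,b in((0,0),(1,1),(0,1),(1,0)): print('dowel tip',tri(d_s[a],d_t[b]))
```

```text
scene disc 477.69189453125 -307.0079040527344 109.45396423339844 113.03330993652344
 bar ((476.9284362792969, -305.910888671875), (14.781453132629395, 61.49633026123047), 9.36410903930664)
top disc 474.0303649902344 -303.44696044921875 108.80868530273438 111.91011810302734
 bar ((474.0113220214844, -302.78790283203125), (11.579253196716309, 57.6928825378418), 9.25079345703125)
org scene
[[0.44077018 0.39429388]
 [0.59871337 0.4330649 ]
 [0.63653686 0.29231091]
 [0.47977406 0.24934181]]
org top
[[0.59402138 0.43462796]
 [0.63108818 0.28985453]
 [0.47024491 0.2472769 ]
 [0.43439542 0.39147401]]
stand 0
[[ 0.46528785 -0.01444504]
 [ 0.50884336  0.13423401]
 [ 0.61646835  0.10070737]
 [ 0.57541467 -0.0472559 ]]
[[ 0.61706055  0.09888104]
 [ 0.5761899  -0.047232  ]
 [ 0.46849483 -0.01732073]
 [ 0.51089817  0.12831179]]
stand 0.01
[[ 0.47017323 -0.01664306]
 [ 0.51336666  0.13080002]
 [ 0.62009696  0.09755208]
 [ 0.57938456 -0.04918115]]
[[ 0.61435344  0.09889783]
 [ 0.57373906 -0.04629906]
 [ 0.46671925 -0.01657534]
 [ 0.50885672  0.12814403]]
board (array([0.56153687, 0.04823391, 0.21160542]), np.float64(0.012695291648669317))
board (array([ 0.53079227,  0.08247496, -0.05717426]), np.float64(0.02583885296092392))
board (array([0.49658445, 0.07773539, 0.08961799]), np.float64(0.008932616552114834))
board (array([0.59725835, 0.04998097, 0.09177636]), np.float64(0.0003399166397529377))
dowel tip (array([ 0.53474777, -0.02080022,  0.14299192]), np.float64(0.006905208482585077))
dowel tip (array([ 0.51572309, -0.0089845 , -0.01779438]), np.float64(0.010819127743084071))
dowel tip (array([ 0.49633499, -0.00686175,  0.06817393]), np.float64(0.0019106506761571247))
dowel tip (array([ 0.55478883, -0.02349292,  0.06669358]), np.float64(0.0009232434394689356))
```

The crops confirm the choice: the blue cover with its white bar sits on the white housing, the stand is natural wood with two dowels, and the organiser is plywood with one empty half.

- **Cover:** centre about (0.476, -0.305), bar at about 99° in the world. The disc fits at 109–113 mm against 116 mm given, and the bar at about 60 × 12 mm, so both agree.
- **Stand:** centre about (0.542, 0.043), yaw about 1.29 rad.
- **Organiser:** slot about (0.498, 0.331), yaw about 0.258 rad, with a 162 mm side that matches.

I'll move now.

Emit:
step_arm(increments=[-0.9,-0.65,-0.1,0,0,0,-1,-0.9,-0.65,-0.1,0,0,0,-1,-0.9,-0.65,-0.1,0,0,0,-1,-0.9,-0.65,-0.1,0,0,0,-1,-0.9,-0.65,-0.1,0,0,0,-1,-0.9,-0.65,-0.1,0,0,0,-1,-0.9,-0.65,-0.1,0,0,0,-1,-0.9,-0.65,-0.1,0,0,0,-1,-0.9,-0.65,-0.1,0,0,0,-1,-0.9,-0.65,-0.1,0,0,0,-1,-0.9,-0.65,-0.1,0,0,0,-1,-0.9,-0.65,-0.1,0,0,0,-1])

```text
t: 1.3
ee_pos: [0.5028, 0.1435, 0.2639]
eef_rot: [-3.129, -0.006, 2.87]
force: [1.0, 1.0, 0.1]
width: 0.999
```

```bash
cat >> h.py <<'E'
def pose():
    o=robot.get_obs();np.set_printoptions(precision=4,suppress=True)
    R=Ro.from_euler('xyz',o['eef_rot'])
    open('log.txt','a').write(repr([list(map(float,o['qpos'])),list(map(float,o['ee_pos'])),list(map(float,o['eef_rot']))])+'\n')
    print('t',round(o['t'],2),'q',o['qpos'],'p',o['ee_pos'],'r',o['eef_rot'],'F',o['force'],'M',o['moment'],'w',round(o['width'],3))
    return np.array(o['ee_pos']),R,o
def to(target,Rt=None):
    """total shift in tool axes /40mm, total rotvec (tool) /pi"""
    p,R,o=pose()
    print('shift units',R.inv().apply(np.array(target)-p)/.04)
    if Rt is not None: print('rot units',(R.inv()*Rt).as_rotvec()/np.pi,'deg',np.degrees((R.inv()*Rt).magnitude()))
def down(yaw): return Ro.from_euler('xyz',[np.pi,0,yaw])
E
python3 -c "
from h import *
to([.476,-.305,.26],down(1.733));to([.476,-.305,.26],down(-1.408))"
```

```text
t 1.3 q [ 0.2185 -0.0933  1.3417 -0.009   1.904  -1.0835] p [0.5028 0.1435 0.2639] r [-3.129  -0.0056  2.8699] F [1.0294 1.0146 0.0718] M [-0.0034 -0.0004  0.0179] w 0.999
shift units [ -2.364  -10.978    0.2226]
rot units [-0.0046  0.0007  0.3619] deg 65.14438281247075
t 1.3 q [ 0.2185 -0.0933  1.3417 -0.009   1.904  -1.0835] p [0.5028 0.1435 0.2639] r [-3.129  -0.0056  2.8699] F [1.0294 1.0146 0.0718] M [-0.0034 -0.0004  0.0179] w 0.999
shift units [ -2.364  -10.978    0.2226]
rot units [-0.0008 -0.0051 -0.6383] deg 114.89553087066159
```

Run:
```python
from h import *
rz=lambda a:Ro.from_euler('z',a);ry=lambda a:Ro.from_euler('y',a)
# check model
for q,e in(([0.2185,-0.0933,1.3417,-0.009,1.904,-1.0835],[-3.129,-.0056,2.8699]),([1.2313,.09186,1.2319,0,1.8198,-.0567],[-3.1396,-.0001,2.8588])):
    M=rz(q[0])*ry(q[1]+q[2])*rz(q[3])*ry(q[4])*rz(q[5]+np.pi/2);print(np.degrees((M.inv()*Ro.from_euler('xyz',e)).as_rotvec()))
ys=1.29;S=rz(ys)
def ori(x,z): 
    x=np.array(x,float);z=np.array(z,float);return Ro.from_matrix(np.c_[x,np.cross(z,x),z])
c=.7071
cases={'place x+':S*ori([0,1,0],[c,0,-c]),'place x-':S*ori([0,-1,0],[c,0,-c]),
 'rim x+':S*ori([0,1,0],[-c,0,-c]),'rim x-':S*ori([0,-1,0],[-c,0,-c])}
for k,R in cases.items():
  for q1 in(-.25,.1,.4):
    for phi in(1.0,1.4,1.8):
      B=(rz(q1)*ry(phi)).inv()*R
      a=B.as_euler('ZYZ');q4,q5,q6=a[0],a[1],a[2]-np.pi/2
      q6=(q6+np.pi)%(2*np.pi)-np.pi
      if q4<-1.51:q4+=2*np.pi
      print(k,q1,phi,np.round([q4,q5,q6],2), '' if q4<4.65 and abs(q6)<2.65 and .06<q5<2.69 else 'BAD')
```

```text
[-0.00026962  0.00334493 -0.00212123]
[ 0.00163116 -0.00065868 -0.00021543]
place x+ -0.25 1.0 [ 0.86  1.94 -1.13] 
place x+ -0.25 1.4 [ 0.79  1.67 -1.43] 
place x+ -0.25 1.8 [ 0.8   1.39 -1.71] 
place x+ 0.1 1.0 [ 0.73  1.73 -0.91] 
place x+ 0.1 1.4 [ 0.72  1.43 -1.18] 
place x+ 0.1 1.8 [ 0.81  1.14 -1.47] 
place x+ 0.4 1.0 [ 0.58  1.58 -0.71] 
place x+ 0.4 1.4 [ 0.62  1.25 -0.94] 
place x+ 0.4 1.8 [ 0.75  0.93 -1.22] 
place x- -0.25 1.0 [0.86 1.94 2.02] 
place x- -0.25 1.4 [0.79 1.67 1.71] 
place x- -0.25 1.8 [0.8  1.39 1.43] 
place x- 0.1 1.0 [0.73 1.73 2.23] 
place x- 0.1 1.4 [0.72 1.43 1.96] 
place x- 0.1 1.8 [0.81 1.14 1.68] 
place x- 0.4 1.0 [0.58 1.58 2.43] 
place x- 0.4 1.4 [0.62 1.25 2.2 ] 
place x- 0.4 1.8 [0.75 0.93 1.92] 
rim x+ -0.25 1.0 [-0.88  1.98 -1.98] 
rim x+ -0.25 1.4 [-0.8   1.71 -1.67] 
rim x+ -0.25 1.8 [-0.79  1.43 -1.39] 
rim x+ 0.1 1.0 [-0.97  2.22 -1.77] 
rim x+ 0.1 1.4 [-0.79  1.96 -1.42] 
rim x+ 0.1 1.8 [-0.72  1.67 -1.14] 
rim x+ 0.4 1.0 [-1.    2.43 -1.58] 
rim x+ 0.4 1.4 [-0.72  2.16 -1.18] 
rim x+ 0.4 1.8 [-0.61  1.85 -0.91] 
rim x- -0.25 1.0 [-0.88  1.98  1.16] 
rim x- -0.25 1.4 [-0.8   1.71  1.47] 
rim x- -0.25 1.8 [-0.79  1.43  1.76] 
rim x- 0.1 1.0 [-0.97  2.22  1.37] 
rim x- 0.1 1.4 [-0.79  1.96  1.72] 
rim x- 0.1 1.8 [-0.72  1.67  2.  ] 
rim x- 0.4 1.0 [-1.    2.43  1.56] 
rim x- 0.4 1.4 [-0.72  2.16  1.96] 
rim x- 0.4 1.8 [-0.61  1.85  2.24]
```

Emit:
step_arm(increments=[-0.2,-0.91,0,0,0,0,-1,-0.2,-0.91,0,0,0,0,-1,-0.2,-0.91,0,0,0,0,-1,-0.2,-0.91,0,0,0,0,-1,-0.2,-0.91,0,0,0,0,-1,-0.2,-0.91,0,0,0,0,-1,-0.2,-0.91,0,0,0,0,-1,-0.2,-0.91,0,0,0,0,-1,-0.2,-0.91,0,0,0,0,-1,-0.2,-0.91,0,0,0,0,-1,-0.2,-0.91,0,0,0,0,-1,-0.2,-0.91,0,0,0,0,-1])

```text
t: 2.5
ee_pos: [0.4753, -0.3221, 0.2613]
eef_rot: [-3.128, -0.017, 2.868]
force: [-0.4, 0.3, -0.5]
width: 1.002
```

Emit:
step_arm(increments=[0,0,0,0,0,0.045,-1,0,0,0,0,0,0.045,-1,0,0,0,0,0,0.045,-1,0,0,0,0,0,0.045,-1,0,0,0,0,0,0.045,-1,0,0,0,0,0,0.045,-1,0,0,0,0,0,0.045,-1,0,0,0,0,0,0.045,-1])

```text
t: 3.3
ee_pos: [0.4722, -0.328, 0.2538]
eef_rot: [-3.111, -0.002, 1.685]
force: [-0.7, 0.2, -0.4]
width: 1.001
```

```bash
python3 -c "
from h import *
to([.476,-.305,.16],down(1.733))"
```

```text
t 3.3 q [-0.6542  0.0547  1.2139 -0.0211  1.8959 -0.7753] p [ 0.4722 -0.328   0.2538] r [-3.1112 -0.0016  1.6854] F [-0.7453  0.2158 -0.4106] M [-0.0308  0.022   0.0628] w 1.001
shift units [0.5579 0.2307 2.3398]
rot units [-0.0097 -0.0007 -0.0151] deg 3.2353943277614046
```

Emit:
step_arm(increments=[0.28,0.12,0.5,-0.01,0,-0.015,-1,0.28,0.12,0.7,0,0,0,-1,0,0,0.6,0,0,0,-1,0,0,0,0,0,0,-1])

```text
t: 3.7
ee_pos: [0.478, -0.3037, 0.1782]
eef_rot: [3.14, -0.003, 1.728]
force: [-0.8, 0.3, -0.5]
width: 0.997
```

```bash
python3 -c "
from h import *
to([.476,-.305,.124],down(1.733))
s=robot.get_image('scene');t=robot.get_image('top')
a=cv2.resize(s[255:375,110:250],(400,343),interpolation=2);b=cv2.resize(t[210:330,410:550],(400,343),interpolation=2)
cv2.imwrite('pics/g1.png',np.hstack([a,b]))"
```

```text
t 3.7 q [-0.6281 -0.0029  1.4058  0.0033  1.7401 -0.7852] p [ 0.478  -0.3037  0.1782] r [ 3.1403 -0.0033  1.7284] F [-0.7811  0.3444 -0.543 ] M [-0.0368  0.0606  0.0022] w 0.997
shift units [-0.0276 -0.0569  1.3555]
rot units [ 0.0004 -0.0011 -0.0015] deg 0.33122711793602566
```

View pics/g1.png

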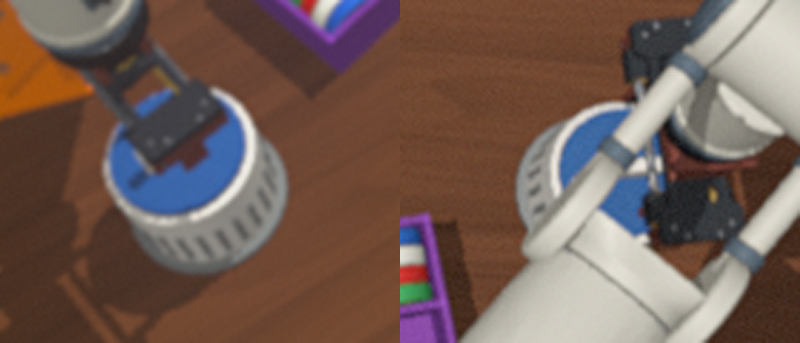

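The gripper is above the cover with its fingers on either side of the bar: centre about (175,130) in the left crop, and the bar just visible near (625,165) in the right crop. I'll go down and close.

Emit:
step_arm(increments=[0,-0.03,0.5,0,0,0,-1,0,0,0.5,0,0,0,-1,0,0,0.3,0,0,0,-1,0,0,0,0,0,0,-1])

```text
t: 4.2
ee_pos: [0.4808, -0.3075, 0.1369]
eef_rot: [3.129, 0.008, 1.727]
force: [0.6, -0.1, -1.1]
width: 1.001
```

```bash
python3 -c "
from h import *
to([.476,-.305,.124],down(1.733))"
```

```text
t 4.2 q [-0.6306 -0.0022  1.4781  0.0032  1.6505 -0.787 ] p [ 0.4808 -0.3075  0.1369] r [3.1287 0.0085 1.7274] F [ 0.587  -0.1401 -1.05  ] M [-0.0645  0.03    0.0244] w 1.001
shift units [ 0.0842 -0.1124  0.3208]
rot units [ 0.0041  0.0027 -0.0018] deg 0.9420561873812991
```

Emit:
step_arm(increments=[0.08,-0.1,0.3,0.004,0.003,0,-1,0,0,0,0,0,0,-1])

```text
t: 4.4
ee_pos: [0.4769, -0.3056, 0.1264]
eef_rot: [3.14, 0.0, 1.727]
force: [-0.0, 0.4, -0.2]
width: 0.998
```

```bash
python3 -c "
from h import *
to([.476,-.305,.124],down(1.733))"
```

```text
t 4.4 q [-0.6304  0.0018  1.4926  0.0007  1.6459 -0.7868] p [ 0.4769 -0.3056  0.1264] r [3.1402 0.0004 1.7272] F [-0.0268  0.3592 -0.2155] M [-0.0916  0.0883  0.0028] w 0.998
shift units [ 0.0183 -0.02    0.0611]
rot units [ 0.0004  0.0001 -0.0018] deg 0.34021841711027323
```

Emit:
step_arm(increments=[0,0,0,0,0,0,1,0,0,0,0,0,0,1,0,0,0,0,0,0,1,0,0,0,0,0,0,1,0,0,0,0,0,0,1,0,0,0,0,0,0,1,0,0,0,0,0,0,1,0,0,0,0,0,0,1], newtons=30)

```text
t: 5.2
ee_pos: [0.4779, -0.3063, 0.1294]
eef_rot: [3.137, 0.003, 1.727]
force: [0.5, 0.0, -0.3]
width: 0.313
```

```bash
python3 -c "
from h import *
to([.476,-.305,.124],down(1.733))"
```

```text
t 5.2 q [-0.6303  0.0004  1.4889  0.0008  1.6469 -0.7868] p [ 0.4779 -0.3063  0.1294] r [3.1373 0.0033 1.7273] F [ 0.5187  0.0283 -0.3275] M [-0.0449  0.0535  0.0389] w 0.313
shift units [ 0.0387 -0.0418  0.1336]
rot units [ 0.0014  0.001  -0.0018] deg 0.45103083881968764
```

Emit:
step_arm(increments=[0.03,-0.03,0.1,0,0,0,1,0,0,0,0,0,0,1,0,0,0,0,0,0,1,0,0,0,0,0,0,1], newtons=30)

```text
t: 5.6
ee_pos: [0.4762, -0.3052, 0.1249]
eef_rot: [3.138, 0.003, 1.727]
force: [0.2, 0.8, 0.4]
width: 0.137
```

```bash
python3 -c "
from h import *
to([.476,-.305,.124],down(1.733))"
```

```text
t 5.6 q [-0.6303 -0.0035  1.5006  0.0004  1.6393 -0.7868] p [ 0.4762 -0.3052  0.1249] r [3.1377 0.0034 1.7273] F [0.2224 0.8003 0.3705] M [-0.0301  0.1369 -0.0384] w 0.137
shift units [ 0.0067 -0.0053  0.023 ]
rot units [ 0.0012  0.0011 -0.0018] deg 0.4429212514401072
```

Emit:
step_arm(increments=[0,0,0,0,0,-0.03,1,0,0,0,0,0,-0.03,1,0,0,0,0,0,-0.03,1])

```text
t: 5.9
ee_pos: [0.4752, -0.3047, 0.1248]
eef_rot: [3.141, 0.002, 2.018]
force: [-0.3, -1.9, 0.2]
width: 0.132
```

```bash
python3 -c "
from h import *
to([.476,-.305,.124],down(1.733+1.2))"
```

```text
t 5.9 q [-0.6304 -0.0038  1.5011 -0.0003  1.642  -1.0779] p [ 0.4752 -0.3047  0.1248] r [3.1408 0.0021 2.0183] F [-0.3201 -1.8693  0.2017] M [-0.3405  0.0701 -0.052 ] w 0.132
shift units [-0.0147  0.0162  0.0197]
rot units [-0.0001  0.0007 -0.2912] deg 52.409198791362066
```

Emit:
step_arm(increments=[0,0,0,0,0,-0.035,1,0,0,0,0,0,-0.035,1,0,0,0,0,0,-0.035,1,0,0,0,0,0,-0.035,1,0,0,0,0,0,-0.035,1,0,0,0,0,0,-0.035,1,0,0,0,0,0,-0.035,1])

```text
t: 6.6
ee_pos: [0.476, -0.3045, 0.1248]
eef_rot: [3.141, 0.004, 2.82]
force: [1.0, 0.6, 0.1]
width: 0.137
```

```bash
python3 -c "
from h import *
to([.476,-.305,.124],down(1.733+1.2))"
```

```text
t 6.6 q [-0.6305 -0.0034  1.5008  0.0018  1.6408 -1.8791] p [ 0.476  -0.3045  0.1248] r [3.1409 0.0038 2.8195] F [0.9638 0.574  0.0551] M [ 0.1738  0.0608 -0.107 ] w 0.137
shift units [-0.0033 -0.0113  0.0203]
rot units [ 0.0002  0.0012 -0.0361] deg 6.506279312834956
```

Emit:
step_arm(increments=[0,0,0,0,0,-0.012,1,0,0,0,0,0,-0.012,1,0,0,0,0,0,-0.012,1])

```text
t: 6.9
ee_pos: [0.476, -0.3042, 0.1248]
eef_rot: [3.141, 0.004, 2.94]
force: [0.9, 0.4, 0.7]
width: 0.134
```

```bash
python3 -c "
from h import *
to([.476,-.305,.124],down(1.733+1.2))"
```

```text
t 6.9 q [-0.6303 -0.0034  1.5007  0.0023  1.6413 -1.999 ] p [ 0.476  -0.3042  0.1248] r [3.1407 0.0037 2.9396] F [0.8536 0.4388 0.7418] M [ 0.0317  0.0807 -0.0234] w 0.134
shift units [-0.0026 -0.0187  0.0207]
rot units [0.0003 0.0012 0.0021] deg 0.43567232368679587
```

Turned 1.21 rad, still free. I'll go on in small, self-limiting rows.

Emit:
step_arm(increments=[0,0,0,0,0,-0.01,1,0,0,0,0,0,-0.01,1,0,0,0,0,0,-0.01,1])

```text
t: 7.2
ee_pos: [0.476, -0.3042, 0.1248]
eef_rot: [3.141, 0.004, 3.038]
force: [-0.4, -1.2, 0.6]
width: 0.137
```

```bash
python3 -c "
from h import *
pose()"
```

```text
t 7.2 q [-0.6304 -0.0033  1.5006  0.0025  1.6416 -2.097 ] p [ 0.476  -0.3042  0.1248] r [3.1408 0.0036 3.0376] F [-0.359  -1.1722  0.5518] M [ 0.0355  0.0531 -0.05  ] w 0.137
```

Emit:
step_arm(increments=[0,0,0,0,0,-0.01,1,0,0,0,0,0,-0.01,1,0,0,0,0,0,-0.01,1])

```text
t: 7.5
ee_pos: [0.476, -0.3042, 0.1248]
eef_rot: [3.141, 0.004, 3.135]
force: [0.3, -0.1, 0.8]
width: 0.132
```

```bash
python3 -c "
from h import *
pose()"
```

```text
t 7.5 q [-0.6305 -0.0032  1.5005  0.0026  1.6418 -2.1949] p [ 0.476  -0.3042  0.1248] r [3.141  0.0035 3.1354] F [ 0.3085 -0.1179  0.8173] M [ 0.0701  0.0873 -0.0755] w 0.132
```

Emit:
step_arm(increments=[0,0,0,0,0,-0.01,1,0,0,0,0,0,-0.01,1,0,0,0,0,0,-0.01,1])

```text
t: 7.8
ee_pos: [0.4761, -0.3048, 0.1249]
eef_rot: [-3.141, 0.004, -3.051]
force: [1.6, -3.8, -1.1]
width: 0.136
```

```bash
python3 -c "
from h import *
pose()"
```

```text
t 7.8 q [-0.6309 -0.003   1.5002  0.002   1.6407 -2.2924] p [ 0.4761 -0.3048  0.1249] r [-3.1407  0.0042 -3.0507] F [ 1.623  -3.8187 -1.0742] M [-0.479  -0.2875 -0.3624] w 0.136
```

Emit:
step_arm(increments=[0,0,0,0,0,-0.005,1])

```text
t: 7.9
ee_pos: [0.4763, -0.3053, 0.1249]
eef_rot: [-3.14, 0.005, -3.035]
force: [1.9, -2.2, -1.2]
width: 0.136
```

```bash
python3 -c "
from h import *
pose()"
```

```text
t 7.9 q [-0.6312 -0.0028  1.5     0.0017  1.6397 -2.3087] p [ 0.4763 -0.3053  0.1249] r [-3.1397  0.0046 -3.0348] F [ 1.9279 -2.1725 -1.1503] M [-0.2474 -0.1196 -0.3349] w 0.136
```

Emit:
step_arm(increments=[0,0,0,0,0,-0.006,1])

```text
t: 8.0
ee_pos: [0.4765, -0.3058, 0.1249]
eef_rot: [-3.139, 0.005, -3.016]
force: [2.6, -2.4, -0.8]
width: 0.131
```

```bash
python3 -c "
from h import *
pose()"
```

```text
t 8.0 q [-0.6315 -0.0026  1.4997  0.0013  1.6388 -2.3279] p [ 0.4765 -0.3058  0.1249] r [-3.1387  0.005  -3.0159] F [ 2.5578 -2.4322 -0.7831] M [-0.3533 -0.165  -0.3996] w 0.131
```

Emit:
step_arm(increments=[0,0,-0.08,0,0,0.006,1,0,0,-0.08,0,0,0,1])

```text
t: 8.2
ee_pos: [0.4755, -0.3055, 0.1297]
eef_rot: [-3.141, 0.002, -3.036]
force: [0.4, -3.7, -5.8]
width: 0.133
```

```bash
python3 -c "
from h import *
pose()"
```

```text
t 8.2 q [-0.6318 -0.003   1.4917  0.0009  1.6508 -2.3077] p [ 0.4755 -0.3055  0.1297] r [-3.1409  0.0021 -3.0364] F [ 0.3621 -3.6689 -5.8249] M [-0.5337 -0.1156 -0.0716] w 0.133
```

Emit:
step_arm(increments=[0,0,-0.1,0,0,0,1,0,0,-0.1,0,0,0,1])

```text
t: 8.4
ee_pos: [0.4748, -0.3056, 0.137]
eef_rot: [3.142, -0.0, -3.037]
force: [-0.1, -2.2, -4.7]
width: 0.133
```

```bash
python3 -c "
from h import *
pose()"
```

```text
t 8.4 q [-0.632  -0.004   1.4798 -0.0001  1.6659 -2.3073] p [ 0.4748 -0.3056  0.137 ] r [ 3.1416 -0.0002 -3.0371] F [-0.0689 -2.2273 -4.6885] M [-0.4924 -0.0594 -0.0582] w 0.133
```

Emit:
step_arm(increments=[0,0,-0.4,0,0,0,1,0,0,-0.4,0,0,0,1,0,0,-0.6,0,0,0,1,0,0,-0.8,0,0,0,1,0,0,-0.8,0,0,0,1,0,0,0,0,0,0,1])

```text
t: 9.0
ee_pos: [0.4743, -0.3017, 0.2676]
eef_rot: [3.136, 0.001, -3.033]
force: [0.2, 0.4, -3.6]
width: 0.135
```

```bash
python3 -c "
from h import *
pose()
s=robot.get_image('scene')
cv2.imwrite('pics/l1.png',cv2.resize(s[215:375,80:260],(720,640))[:600])"
```

```text
t 9.0 q [-0.6304  0.0052  1.2396  0.0055  1.8999 -2.3079] p [ 0.4743 -0.3017  0.2676] r [ 3.1357  0.0013 -3.0331] F [ 0.1583  0.3822 -3.5578] M [-0.0097  0.0497 -0.0574] w 0.135
```

View pics/l1.png

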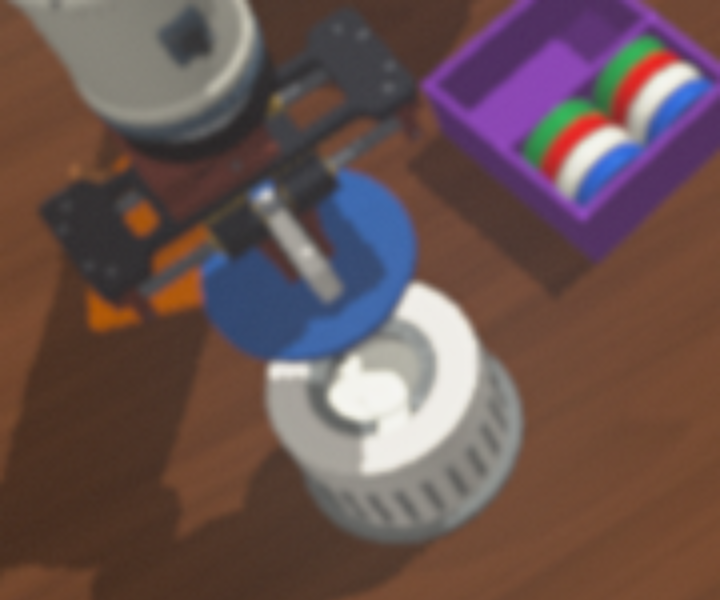

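The cover hangs level from the bar at about (300,250) in the crop, and the housing at (370,390) is open. Weight reads about 3.6 N. The view also shows that the gripper's long side lies along the jaw direction. Next is the stand.

```bash
cat >> h.py <<'E'
rz=lambda a:Ro.from_euler('z',a);ry=lambda a:Ro.from_euler('y',a);c_=.5**.5
def ori(x,z):
    x=np.array(x,float);z=np.array(z,float);return Ro.from_matrix(np.c_[x,np.cross(z,x),z])
S=rz(1.29);SR=np.array([.542,.043,.085]);n_=S.apply([-c_,0,c_]);u_=S.apply([c_,0,c_])
Rplace=S*ori([0,1,0],[c_,0,-c_]);Rrim=S*ori([0,1,0],[-c_,0,-c_])
O=rz(.258);SLOT=np.array([.498,.3315,.006])
E
python3 - <<'E'
from h import *
pre=SR+.101*n_+.008*u_;print(pre)
to([pre[0],pre[1],.28],Rplace)
E
```

```text
[ 0.52377627 -0.02018541  0.16207464]
t 9.05 q [-0.6303  0.006   1.2437  0.0055  1.898  -2.3079] p [ 0.474  -0.3015  0.2648] r [ 3.1336 -0.0011 -3.0331] F [-0.0799 -0.0831 -2.1705] M [ 0.0191  0.0053 -0.0077] w 0.135
shift units [-1.9981  6.8601 -0.3286]
rot units [-0.2443 -0.0494  0.1171] deg 49.572795381322386
```

Emit:
step_arm(increments=[-0.25,0.6,-0.1,0,0,0,1,-0.25,0.86,-0.1,0,0,0,1,-0.25,0.86,-0.1,0,0,0,1,-0.25,0.86,-0.1,0,0,0,1,-0.25,0.86,-0.05,0,0,0,1,-0.25,0.86,0,0,0,0,1,-0.25,0.86,0,0,0,0,1,-0.25,0.6,0,0,0,0,1,0,0,0,0,0,0,1], newtons=35)

```text
t: 9.95
ee_pos: [0.5231, -0.0275, 0.2671]
eef_rot: [3.118, -0.025, -3.033]
force: [0.3, -0.7, -3.9]
width: 0.133
```

Emit:
step_arm(increments=[0,0,0,-0.035,-0.007,0.0165,1,0,0,0,-0.035,-0.007,0.0165,1,0,0,0,-0.035,-0.007,0.0165,1,0,0,0,-0.035,-0.007,0.0165,1,0,0,0,-0.035,-0.007,0.0165,1,0,0,0,-0.035,-0.007,0.0165,1,0,0,0,-0.035,-0.007,0.0165,1,0,0,0,0,0,0,1])

```text
t: 10.75
ee_pos: [0.5192, -0.0279, 0.2539]
eef_rot: [2.321, -0.052, 2.852]
force: [0.5, -0.9, -2.8]
width: 0.138
```

Run:
```python
from h import *
pre=SR+.101*n_+.008*u_
to(pre,Rplace)
for nm in('scene','top'): cv2.imwrite(f'pics/p_{nm}.png',robot.get_image(nm))
```

```text
t 10.75 q [-0.6066 -0.0853  1.5491  0.812   1.9101 -1.6736] p [ 0.5192 -0.0279  0.2539] r [ 2.3207 -0.0523  2.8516] F [ 0.4926 -0.8651 -2.8372] M [-0.8267  0.1359 -0.0045] w 0.138
shift units [-0.1742 -1.5279  1.7206]
rot units [ 0.0114 -0.0095 -0.014 ] deg 3.6662257305010026
```

View pics/p_scene.png

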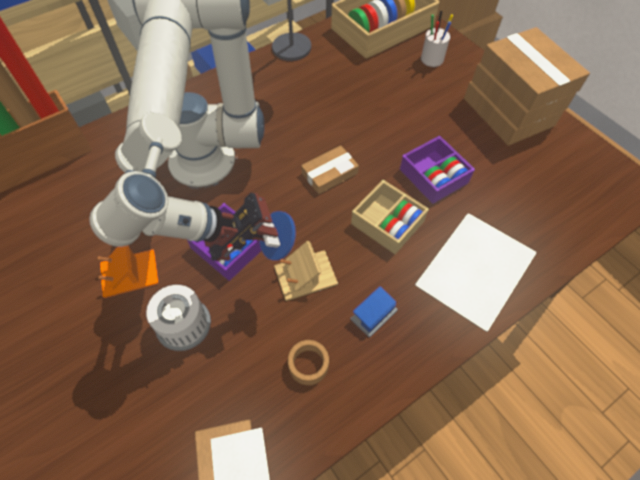

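The scene view shows the cover held tilted at (283,235), facing the stand board at (305,265). Nothing is in its way.

Emit:
step_arm(increments=[-0.06,-0.5,0.5,0.004,-0.003,-0.005,1,-0.06,-0.5,0.5,0.004,-0.003,-0.005,1,-0.06,-0.5,0.5,0.004,-0.003,-0.004,1,0,0,0,0,0,0,1])

```text
t: 11.25
ee_pos: [0.5271, -0.0265, 0.1732]
eef_rot: [2.378, 0.019, 2.877]
force: [-0.8, 0.4, -3.0]
width: 0.135
```

Run:
```python
from h import *
pre=SR+.061*n_+.008*u_
to(pre,Rplace)
```

```text
t 11.25 q [-0.5768 -0.0847  1.6663  0.7404  1.7635 -1.8205] p [ 0.5271 -0.0265  0.1732] r [2.3783 0.0195 2.8775] F [-0.7981  0.434  -3.0291] M [-0.6482  0.2018  0.0182] w 0.135
shift units [ 0.1294 -0.0745  1.288 ]
rot units [-0.007   0.0007  0.0081] deg 1.9340630718111658
```

Emit:
step_arm(increments=[0.06,-0.04,0.5,-0.004,0,0.004,1,0.06,-0.04,0.5,-0.003,0,0.004,1,0,0,0.3,0,0,0,1,0,0,0,0,0,0,1])

```text
t: 11.65
ee_pos: [0.535, 0.0098, 0.1405]
eef_rot: [2.362, 0.013, 2.867]
force: [-0.7, -0.4, -3.4]
width: 0.134
```

Run:
```python
from h import *
to(SR+.031*n_+.008*u_,Rplace)
s=robot.get_image('scene');t=robot.get_image('top')
cv2.imwrite('pics/p3.png',np.hstack([cv2.resize(s[205:315,240:350],(400,400),interpolation=2),cv2.resize(t[190:300,300:410],(400,400),interpolation=2)]))
```

```text
t 11.65 q [-0.5176 -0.0893  1.737   0.7596  1.6765 -1.808 ] p [0.535  0.0098 0.1405] r [2.3616 0.0129 2.8674] F [-0.6986 -0.3816 -3.4168] M [-0.7241  0.1833 -0.0044] w 0.134
shift units [ 0.068  -0.1774  0.8049]
rot units [-0.0017  0.0014  0.0044] deg 0.8885386537773653
```

View pics/p3.png

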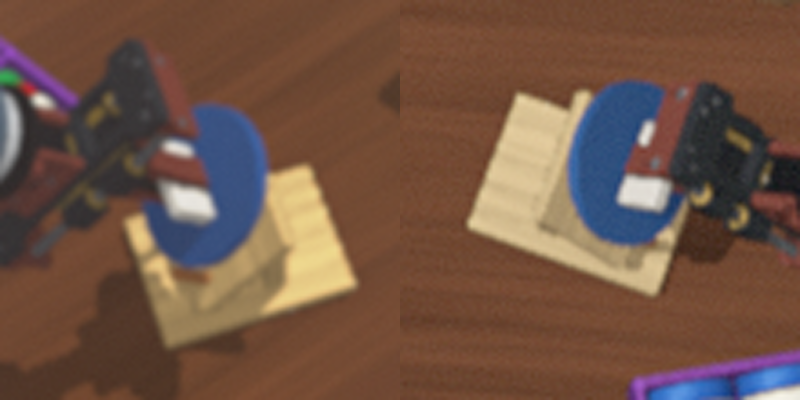

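In both crops the cover at (205,185)/(625,165) is parallel to the board, clear of the dowels and about 30 mm off the face. I'll close in slowly.

Emit:
step_arm(increments=[0.04,-0.1,0.3,-0.001,0.001,0.004,1,0.03,-0.06,0.25,0,0,0,1,0,0,0,0,0,0,1])

```text
t: 12.05
ee_pos: [0.5372, 0.0194, 0.1224]
eef_rot: [2.36, 0.007, 2.859]
force: [0.1, -0.2, -3.1]
width: 0.136
```

Run:
```python
from h import *
to(SR+.031*n_+.008*u_,Rplace)
```

```text
t 12.05 q [-0.5003 -0.0833  1.7651  0.7623  1.6382 -1.8086] p [0.5372 0.0194 0.1224] r [2.3599 0.0073 2.8586] F [ 0.0586 -0.2386 -3.0808] M [-0.7306  0.196   0.0167] w 0.136
shift units [ 0.0496 -0.0364  0.3104]
rot units [-0.0012  0.0021  0.0011] deg 0.48391914321034596
```

Emit:
step_arm(increments=[0.04,0,0.15,-0.001,0.002,0.001,1,0,0,0.08,0,0,0,1,0,0,0,0,0,0,1])

```text
t: 12.35
ee_pos: [0.5374, 0.0265, 0.1151]
eef_rot: [2.356, -0.001, 2.861]
force: [-0.4, -0.6, -3.7]
width: 0.13
```

Run:
```python
from h import *
to(SR+.031*n_+.008*u_,Rplace)
```

```text
t 12.35 q [-0.4886 -0.0771  1.7743  0.7654  1.6267 -1.8067] p [0.5374 0.0265 0.1151] r [ 2.3563 -0.0006  2.8606] F [-0.3832 -0.597  -3.6551] M [-0.7209  0.1525  0.0084] w 0.13
shift units [ 0.0028 -0.0294  0.0594]
rot units [-0.     -0.0001 -0.0002] deg 0.038900376422580374
```

Emit:
step_arm(increments=[0,-0.03,0.06,0,0,0,1,0,0,0.05,0,0,0,1])

```text
t: 12.55
ee_pos: [0.5382, 0.0286, 0.1111]
eef_rot: [2.356, -0.0, 2.86]
force: [1.4, -1.2, -2.3]
width: 0.134
```

Run:
```python
from h import *
to(SR+.031*n_+.008*u_,Rplace)
```

```text
t 12.55 q [-0.4843 -0.0745  1.7792  0.7658  1.6179 -1.809 ] p [0.5382 0.0286 0.1111] r [ 2.3565 -0.0002  2.8604] F [ 1.3909 -1.1914 -2.2905] M [-0.7629  0.2423 -0.0182] w 0.134
shift units [ 0.0078  0.002  -0.0504]
rot units [-0.0001  0.     -0.0001] deg 0.027555061069864186
```

Emit:
step_arm(increments=[0,0,0.05,0,0,0,1,0,-0.06,0.02,0,0,0,1,0,-0.06,0.02,0,0,0,1])

```text
t: 12.85
ee_pos: [0.5383, 0.026, 0.1084]
eef_rot: [2.358, 0.004, 2.861]
force: [-1.0, -0.2, 0.6]
width: 0.137
```

```bash
cat >> h.py <<'E'
def ft():
    p,R,o=pose();print('F tool',R.inv().apply(o['force']),'M tool',R.inv().apply(o['moment']))
    print('rel SR: y_s,u,n',(p-SR)@S.apply([0,1,0])*1e3,(p-SR)@u_*1e3,(p-SR)@n_*1e3)
E
python3 - <<'E'
from h import *
ft()
E
```

```text
t 12.85 q [-0.4884 -0.0717  1.7809  0.7643  1.6146 -1.8183] p [0.5383 0.026  0.1084] r [2.3578 0.004  2.8609] F [-0.9748 -0.1561  0.6126] M [-0.14    0.0992  0.0727] w 0.137
F tool [ 0.8909  0.1374 -0.733 ] M tool [ 0.1617  0.0918 -0.0121]
rel SR: y_s,u,n -1.2009065589539145 4.262598935983852 28.85801618392936
```

Emit:
step_arm(increments=[0,-0.06,0,0,0,0,1,0,-0.06,0,0,0,0,1])

```text
t: 13.05
ee_pos: [0.5379, 0.0242, 0.1071]
eef_rot: [2.353, 0.006, 2.863]
force: [-2.0, 7.4, 7.1]
width: 0.133
```

Run:
```python
from h import *
ft()
s=robot.get_image('scene');t=robot.get_image('top')
cv2.imwrite('pics/p4.png',np.hstack([cv2.resize(s[205:315,240:350],(400,400),interpolation=2),cv2.resize(t[190:300,300:410],(400,400),interpolation=2)]))
```

```text
t 13.05 q [-0.4943 -0.0679  1.7821  0.768   1.6164 -1.8284] p [0.5379 0.0242 0.1071] r [2.3528 0.0058 2.8628] F [-1.9522  7.3839  7.1314] M [ 1.5805 -0.1655  0.5521] w 0.133
F tool [ 3.8669  9.6999 -0.3855] M tool [-1.5682  0.5796 -0.187 ]
rel SR: y_s,u,n -1.2494010662637889 2.0087636279948953 29.209311279243945
```

View pics/p4.png

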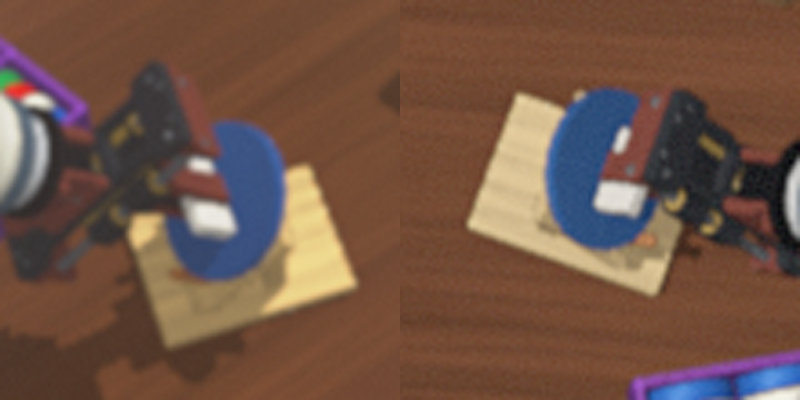

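The cover is on the board and meets the dowels: 12 N up the slope, with 4 N sideways. I'll ease off and shift towards the side force.

Emit:
step_arm(increments=[0.04,0.03,0.02,0,0,0,1,0,0,0,0,0,0,1])

```text
t: 13.35
ee_pos: [0.5374, 0.0249, 0.1073]
eef_rot: [2.355, 0.008, 2.861]
force: [-1.2, -0.4, -1.9]
width: 0.14
```

Run:
```python
from h import *
ft()
```

```text
t 13.35 q [-0.4926 -0.0734  1.7857  0.7665  1.6134 -1.8264] p [0.5374 0.0249 0.1073] r [2.3554 0.0079 2.8613] F [-1.1585 -0.392  -1.9152] M [-0.4294  0.2974  0.0975] w 0.14
F tool [ 1.02   -1.8423  0.8541] M tool [0.4942 0.1897 0.0466]
rel SR: y_s,u,n -0.6085685214926785 2.543025906668979 28.95133885665124
```

Emit:
step_arm(increments=[0,-0.02,0.04,0,0,0,1,0,0,0.01,0,0,0,1])

```text
t: 13.55
ee_pos: [0.5375, 0.0249, 0.1073]
eef_rot: [2.355, 0.009, 2.862]
force: [-2.1, 0.3, -1.5]
width: 0.135
```

Run:
```python
from h import *
ft()
```

```text
t 13.55 q [-0.4926 -0.0735  1.7858  0.7665  1.6131 -1.8279] p [0.5375 0.0249 0.1073] r [2.3555 0.0091 2.8622] F [-2.0504  0.2722 -1.5121] M [-0.4881  0.3668  0.2488] w 0.135
F tool [ 2.0597 -1.2713  0.8403] M tool [ 0.568   0.3338 -0.0252]
rel SR: y_s,u,n -0.6531535971879284 2.544051448399982 28.931638519397485
```

Emit:
step_arm(increments=[0.02,-0.05,0.08,0,0,0,1,0,0,0.02,0,0,0,1])

```text
t: 13.75
ee_pos: [0.5378, 0.0248, 0.1073]
eef_rot: [2.355, 0.014, 2.863]
force: [-1.3, -0.6, -2.8]
width: 0.134
```

Run:
```python
from h import *
ft()
```

```text
t 13.75 q [-0.4929 -0.0755  1.7877  0.7674  1.6105 -1.8318] p [0.5378 0.0248 0.1073] r [2.3552 0.014  2.8627] F [-1.2888 -0.6033 -2.8181] M [-0.7417  0.3187  0.1067] w 0.134
F tool [ 1.1122 -2.6442  1.3184] M tool [ 0.7992  0.1556 -0.0109]
rel SR: y_s,u,n -0.9927334306415602 2.6244801675021354 28.94784199904276
```

Emit:
step_arm(increments=[0,0,0,0,0,0,0,0,0,0,0,0,0,0,0,0,0,0,0,0,0,0,0,0,0,0,0,0,0,0,0,0,0,0,0])

```text
t: 14.25
ee_pos: [0.5379, 0.0256, 0.1062]
eef_rot: [2.354, 0.013, 2.862]
force: [-0.8, 0.5, 0.8]
width: 0.497
```

Run:
```python
from h import *
ft()
s=robot.get_image('scene')
cv2.imwrite('pics/p5.png',np.hstack([cv2.resize(s[205:315,240:350],(400,400),interpolation=2)]))
```

```text
t 14.25 q [-0.4921 -0.0744  1.7893  0.7686  1.6087 -1.832 ] p [0.5379 0.0256 0.1062] r [2.354  0.013  2.8622] F [-0.8352  0.4916  0.822 ] M [-0.3408  0.1298 -0.0179] w 0.497
F tool [ 0.9277  0.762  -0.4168] M tool [0.3635 0.0124 0.0311]
rel SR: y_s,u,n -0.8642371711120254 2.33956347672391 27.63358696973905
```

View pics/p5.png

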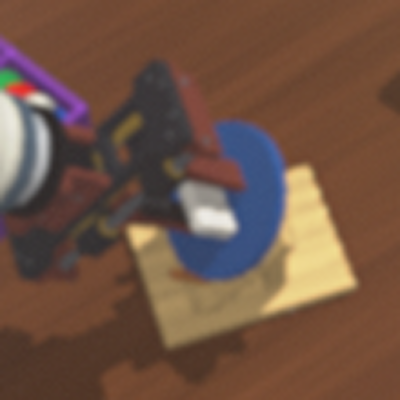

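Released, and the cover stays put at (225,200). I'll back off straight along the tool axis.

Emit:
step_arm(increments=[0,0,-0.2,0,0,0,0,0,0,-0.4,0,0,0,0,0,0,-0.7,0,0,0,0,0,0,-0.9,0,0,0,0,0,0,-0.9,0,0,0,0])

```text
t: 14.8
ee_pos: [0.5096, -0.0585, 0.1932]
eef_rot: [2.352, 0.005, 2.867]
force: [0.4, -0.2, 0.4]
width: 0.501
```

Run:
```python
from h import *
ft()
top=SR+.045*u_
print('rim up',SR+.058*u_+.021*n_)
to([.542,-.02,.32],Rrim)
s=robot.get_image('scene');t=robot.get_image('top')
cv2.imwrite('pics/p6.png',np.hstack([cv2.resize(s[205:315,240:350],(400,400),interpolation=2),cv2.resize(t[190:300,300:410],(400,400),interpolation=2)]))
```

```text
t 14.8 q [-0.6562 -0.0775  1.6351  0.7557  1.8453 -1.84  ] p [ 0.5096 -0.0585  0.1932] r [2.352  0.0045 2.8673] F [ 0.41   -0.2255  0.4128] M [-0.3638  0.1159 -0.0083] w 0.501
F tool [-0.4576  0.217  -0.3645] M tool [0.3816 0.0045 0.0139]
rel SR: y_s,u,n 2.990483540768529 1.227660327191628 151.8180734939881
rim up [0.5493 0.0681 0.1409]
t 14.8 q [-0.6562 -0.0775  1.6351  0.7557  1.8453 -1.84  ] p [ 0.5096 -0.0585  0.1932] r [2.352  0.0045 2.8673] F [ 0.41   -0.2255  0.4128] M [-0.3638  0.1159 -0.0083] w 0.501
shift units [-0.533   3.0554 -1.4167]
rot units [0.5013 0.0016 0.0023] deg 90.2429937844625
```

View pics/p6.png

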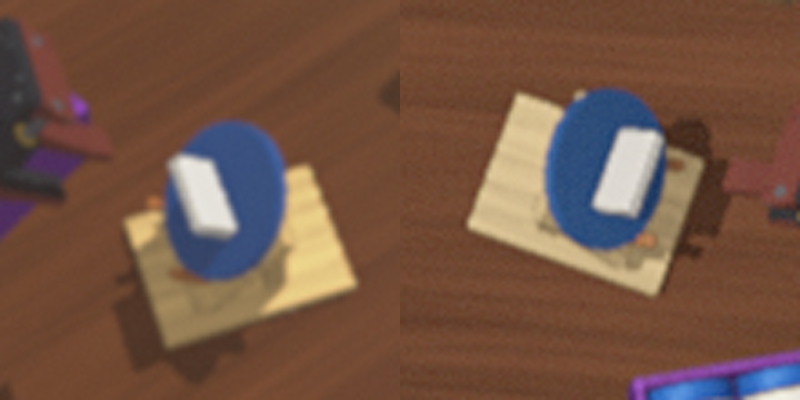

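Both crops show the cover resting by itself on the board and on both dowels, with its bar level. I'll measure the disc on its own plane for the rim grasp.

Run:
```python
from h import *
def disc(nm,im,c,P0,N):
    hsv=cv2.cvtColor(im,cv2.COLOR_BGR2HSV);m=cv2.inRange(hsv,(100,110,50),(125,255,255))
    k=np.zeros_like(m);cv2.circle(k,c,30,255,-1);m&=k
    cc=max(cv2.findContours(m,0,2)[0],key=cv2.contourArea);h=cv2.convexHull(cc)[:,0].astype(float)
    out=[]
    for p in h:
        o,d=ray(nm,p);X=o+d*((P0-o)@N)/(d@N)-SR
        out.append([X@S.apply([0,1,0]),X@u_])
    return cv2.fitEllipse(np.float32(out)*1000)
# fresh pics
for nm,c in(('scene',(301,260)),('top',(355,237))):
    im=robot.get_image(nm)
    print(nm,disc(nm,im,c,SR+.021*n_,n_))
```

```text
scene ((-2.649649143218994, 4.045270919799805), (109.70618438720703, 113.6344985961914), 35.30918884277344)
top ((-0.37322330474853516, 5.504910469055176), (111.50457000732422, 116.98941802978516), 155.05545043945312)
```

Emit:
step_arm(increments=[0,0.6,-0.6,0,0,0,0,-0.1,0.7,-0.6,0,0,0,0,-0.1,0.7,-0.6,0,0,0,0,-0.1,0.7,-0.6,0,0,0,0,-0.1,0.7,0,0,0,0,0,-0.1,0.7,0,0,0,0,0])

```text
t: 15.6
ee_pos: [0.5421, -0.0127, 0.3687]
eef_rot: [2.345, -0.019, 2.867]
force: [0.0, -0.0, -0.0]
width: 0.499
```

Emit:
step_arm(increments=[0,0,0,0.045,0,0,0,0,0,0,0.045,0,0,0,0,0,0,0.045,0,0,0,0,0,0,0.045,0,0,0,0,0,0,0.045,0,0,0,0,0,0,0.045,0,0,0])

```text
t: 16.2
ee_pos: [0.5428, -0.0086, 0.3631]
eef_rot: [-3.064, -0.025, 2.869]
force: [0.1, 0.3, -1.3]
width: 0.503
```

Run:
```python
from h import *
PRE=SR+.1135*u_+.019*n_-.001*S.apply([0,1,0]);print(PRE)
to(PRE+[0,0,.1],Rrim)
```

```text
[0.56147849 0.10692741 0.17869165]
t 16.2 q [-0.0339  0.056   1.0159 -0.081   2.1108 -1.373 ] p [ 0.5428 -0.0086  0.3631] r [-3.064  -0.0249  2.8688] F [ 0.1221  0.3383 -1.2815] M [ 0.025  -0.0572 -0.0267] w 0.503
shift units [0.2767 3.063  1.8872]
rot units [ 0.2253 -0.0063  0.0057] deg 40.57655515789312
```

Emit:
step_arm(increments=[0.07,0.75,0.1,0,0,0,0,0.07,0.75,0.1,0,0,0,0,0.07,0.75,0.1,0,0,0,0,0.07,0.75,0.1,0,0,0,0,0,0,0,0.045,0,0,0,0,0,0,0.045,-0.003,0.003,0,0,0,0,0.045,-0.003,0.003,0,0,0,0,0.045,0,0,0,0,0,0,0.045,0,0,0])

```text
t: 17.1
ee_pos: [0.5607, 0.1262, 0.3259]
eef_rot: [-2.322, -0.009, 2.881]
force: [0.4, -0.7, 0.3]
width: 0.502
```

Run:
```python
from h import *
PRE=SR+.1135*u_+.019*n_-.001*S.apply([0,1,0]);print(PRE)
to(PRE,Rrim)
s=robot.get_image('scene')
cv2.imwrite('pics/r1.png',s)
```

```text
[0.56147849 0.10692741 0.17869165]
t 17.1 q [ 0.4882  0.4674  0.7999 -0.8146  2.3228 -1.2645] p [0.5607 0.1262 0.3259] r [-2.3218 -0.009   2.8811] F [ 0.3593 -0.7137  0.3281] M [ 0.3214 -0.1026  0.0056] w 0.502
shift units [-0.1748  2.375   2.8458]
rot units [-0.011   0.0026  0.0066] deg 2.3512780934196096
```

View pics/r1.png

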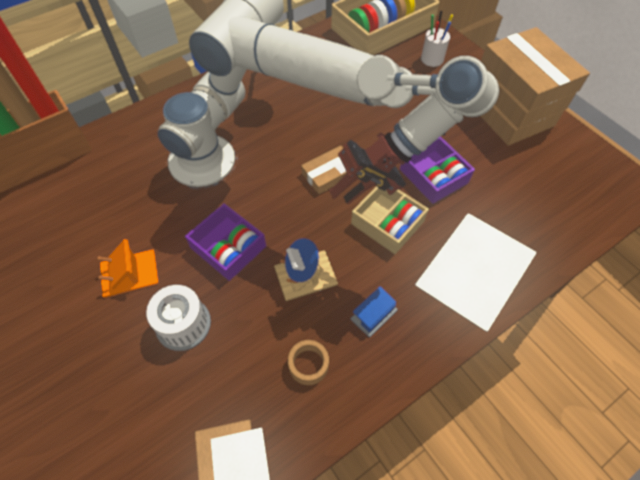

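The cover is still leaning on the stand at (302,260), and the gripper is tilted uphill and clear of it. I'll go down to the rim approach.

Emit:
step_arm(increments=[-0.04,0.5,0.6,-0.004,0.001,0.002,0,-0.04,0.5,0.6,-0.004,0.001,0.002,0,-0.04,0.5,0.6,-0.003,0.001,0.002,0,-0.04,0.5,0.6,0,0,0,0,0,0.3,0.3,0,0,0,0,0,0,0,0,0,0,0])

```text
t: 17.75
ee_pos: [0.557, 0.1189, 0.1617]
eef_rot: [-2.348, -0.026, 2.876]
force: [-0.4, 0.3, 0.8]
width: 0.497
```

Run:
```python
from h import *
PRE=SR+.1135*u_+.019*n_-.001*S.apply([0,1,0]);print(PRE)
to(PRE,Rrim)
```

```text
[0.56147849 0.10692741 0.17869165]
t 17.75 q [ 0.4702  0.4499  1.1017 -0.6416  2.1007 -1.0316] p [0.557  0.1189 0.1617] r [-2.3476 -0.026   2.8761] F [-0.3772  0.3408  0.8209] M [ 0.3239 -0.1079 -0.0312] w 0.497
shift units [-0.1759 -0.4872 -0.1169]
rot units [-0.0028 -0.0024  0.0093] deg 1.8018427920755091
```

Emit:
step_arm(increments=[-0.17,-0.47,0,-0.003,-0.002,0.009,0,0,0,0,0,0,0,0])

```text
t: 17.95
ee_pos: [0.5609, 0.1037, 0.1777]
eef_rot: [-2.359, 0.002, 2.86]
force: [-0.1, -0.0, 0.1]
width: 0.502
```

Run:
```python
from h import *
G=SR+.0335*u_+.019*n_-.001*S.apply([0,1,0])
to(G,Rrim)
s=robot.get_image('scene');t=robot.get_image('top')
cv2.imwrite('pics/r2.png',np.hstack([cv2.resize(s[205:315,260:370],(400,400),interpolation=2),cv2.resize(t[190:300,280:390],(400,400),interpolation=2)]))
```

```text
t 17.95 q [ 0.4487  0.4204  1.1059 -0.6533  2.0949 -1.0348] p [0.5609 0.1037 0.1777] r [-2.359   0.0019  2.86  ] F [-0.1218 -0.0268  0.1231] M [ 0.2588 -0.0498  0.0035] w 0.502
shift units [0.0094 0.0336 1.9246]
rot units [ 0.0009  0.0002 -0.0006] deg 0.19832862241695617
```

View pics/r2.png

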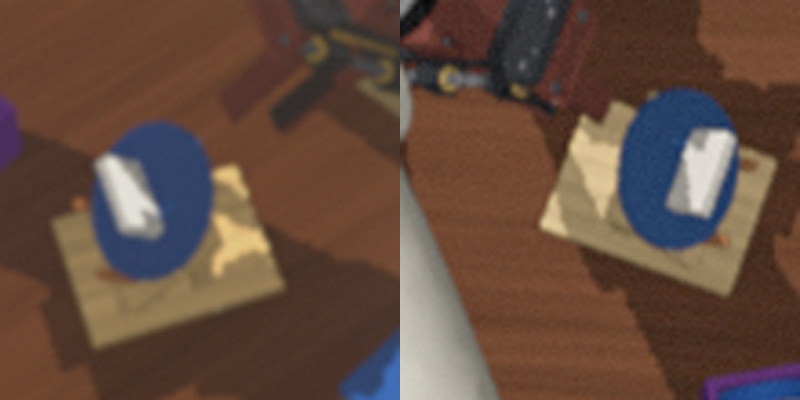

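The jaws are uphill of the rim and straddle the disc plane. The cover's rim top is at about (150,125) in the left crop and (685,90) in the right. I'll advance in stages.

Emit:
step_arm(increments=[0,0.02,0.4,0.001,0,0,0,0,0,0.45,0,0,0,0,0,0,0.45,0,0,0,0,0,0,0,0,0,0,0])

```text
t: 18.45
ee_pos: [0.5521, 0.0707, 0.1425]
eef_rot: [-2.363, 0.006, 2.862]
force: [-1.0, 0.3, -0.2]
width: 0.503
```

Run:
```python
from h import *
G=SR+.0335*u_+.019*n_-.001*S.apply([0,1,0])
to(G,Rrim)
s=robot.get_image('scene');t=robot.get_image('top')
cv2.imwrite('pics/r3.png',np.hstack([cv2.resize(s[205:315,260:370],(400,400),interpolation=2),cv2.resize(t[190:300,280:390],(400,400),interpolation=2)]))
```

```text
t 18.45 q [ 0.4115  0.3678  1.233  -0.6436  2.0068 -1.0152] p [0.5521 0.0707 0.1425] r [-2.3633  0.0064  2.8622] F [-0.9541  0.3018 -0.1982] M [ 0.3107 -0.0918 -0.0312] w 0.503
shift units [0.0285 0.0166 0.6991]
rot units [ 0.0023  0.0018 -0.0011] deg 0.553480736427801
```

View pics/r3.png

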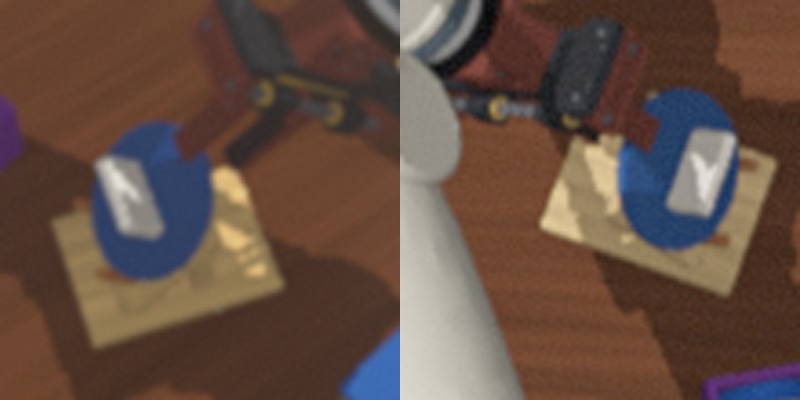

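One finger passes over the disc and the other behind it, with the disc between them. I'll advance the last 27 mm and close gently.

Emit:
step_arm(increments=[0.02,0.01,0.4,0.002,0.002,-0.001,0,0,0,0.25,0,0,0,0,0,0,0,0,0,0,0])

```text
t: 18.85
ee_pos: [0.5481, 0.0551, 0.1261]
eef_rot: [-2.361, 0.005, 2.862]
force: [-0.4, -0.0, -0.4]
width: 0.5
```

Run:
```python
from h import *
G=SR+.0335*u_+.019*n_-.001*S.apply([0,1,0])
to(G,Rrim)
```

```text
t 18.85 q [ 0.393   0.3525  1.2828 -0.6433  1.9708 -1.0104] p [0.5481 0.0551 0.1261] r [-2.3608  0.0045  2.8618] F [-0.4088 -0.0244 -0.3896] M [ 0.2841 -0.0854  0.027 ] w 0.5
shift units [0.0378 0.0158 0.1233]
rot units [ 0.0015  0.0013 -0.0008] deg 0.37388334404707485
```

Emit:
step_arm(increments=[0.04,0.015,0.15,0.001,0.001,0,0,0,0,0.02,0,0,0,0.3], newtons=10)

```text
t: 19.05
ee_pos: [0.5451, 0.0511, 0.1203]
eef_rot: [-2.357, 0.002, 2.859]
force: [0.1, 0.2, -0.6]
width: 0.443
```

Run:
```python
from h import *
G=SR+.0335*u_+.019*n_-.001*S.apply([0,1,0])
to(G,Rrim);ft()
```

```text
t 19.05 q [ 0.389   0.3491  1.2989 -0.6428  1.9631 -1.0062] p [0.5451 0.0511 0.1203] r [-2.3573  0.0018  2.8594] F [ 0.1481  0.2091 -0.6187] M [ 0.2536 -0.0947  0.0653] w 0.443
shift units [-0.0072 -0.0019 -0.061 ]
rot units [ 0.0003  0.0001 -0.0007] deg 0.14584886315931492
t 19.05 q [ 0.389   0.3491  1.2989 -0.6428  1.9631 -1.0062] p [0.5451 0.0511 0.1203] r [-2.3573  0.0018  2.8594] F [ 0.1481  0.2091 -0.6187] M [ 0.2536 -0.0947  0.0653] w 0.443
F tool [-0.0829  0.6085  0.267 ] M tool [-0.2701 -0.0602 -0.0315]
rel SR: y_s,u,n -0.7114385375533153 31.06077916802216 18.921735906114503
```

Emit:
step_arm(increments=[0,0,0,0,0,0,1,0,0,0,0,0,0,1,0,0,0,0,0,0,1,0,0,0,0,0,0,1], newtons=10)

```text
t: 19.45
ee_pos: [0.5451, 0.0511, 0.1208]
eef_rot: [-2.357, 0.002, 2.859]
force: [-1.2, -2.0, -1.2]
width: 0.112
```

Run:
```python
from h import *
ft()
```

```text
t 19.45 q [ 0.3893  0.349   1.2983 -0.6434  1.9638 -1.0063] p [0.5451 0.0511 0.1208] r [-2.3569  0.0022  2.8594] F [-1.1515 -2.0489 -1.2315] M [ 0.3148 -0.0379  0.0345] w 0.112
F tool [ 0.5381 -0.7501  2.4877] M tool [-0.313   0.0123 -0.0601]
rel SR: y_s,u,n -0.7552274523960263 31.434757525988683 19.18490853712019
```

The gap reads 9.9 mm, which is the disc's thickness. I'll firm up the grip and take the cover off along the board's normal.

Emit:
step_arm(increments=[0,0,0,0,0,0,1,0,0,0,0,0,0,1,0,-0.15,-0.05,0,0,0,1,0,-0.25,-0.1,0,0,0,1], newtons=45)

```text
t: 19.85
ee_pos: [0.5425, 0.0445, 0.1345]
eef_rot: [-2.357, -0.002, 2.861]
force: [1.0, -0.3, -3.6]
width: 0.11
```

Run:
```python
from h import *
ft()
```

```text
t 19.85 q [ 0.3812  0.3283  1.299  -0.651   1.9768 -1.03  ] p [0.5425 0.0445 0.1345] r [-2.3565 -0.0018  2.8608] F [ 1.0459 -0.2802 -3.5946] M [ 0.7602 -0.2102  0.0237] w 0.11
F tool [-1.0892  2.5541  2.5266] M tool [-0.7886 -0.0117 -0.0239]
rel SR: y_s,u,n -0.059001503500716125 36.16473726295782 33.869434698409975
```

Emit:
step_arm(increments=[0,-0.4,-0.3,0,0,0,1,0,-0.5,-0.5,0,0,0,1,0,-0.6,-0.6,0,0,0,1,0,-0.6,-0.6,0,0,0,1,0,-0.6,-0.6,0,0,0,1,0,-0.3,-0.3,0,0,0,1,0,0,0,0,0,0,1])

```text
t: 20.55
ee_pos: [0.5394, 0.0392, 0.3184]
eef_rot: [-2.363, 0.003, 2.857]
force: [0.1, -0.4, -3.4]
width: 0.112
```

Run:
```python
from h import *
ft()
# slot orientation options: tool y along +-organiser x
for s in(1,-1):
    R=O*ori([0,s,0],[0,0,-1])
    print(s,R.as_euler('xyz'));to([.498,.3315,.30],R)
t=robot.get_image('top');s=robot.get_image('scene')
cv2.imwrite('pics/t1.png',t);cv2.imwrite('pics/s1.png',s)
```

```text
t 20.55 q [ 0.374   0.2756  1.0328 -0.7682  2.2118 -1.2666] p [0.5394 0.0392 0.3184] r [-2.3629  0.0031  2.8573] F [ 0.0968 -0.4443 -3.3995] M [ 0.6995 -0.2366 -0.0518] w 0.112
F tool [-0.2068  2.1038  2.7009] M tool [-0.7376  0.0161  0.0602]
rel SR: y_s,u,n 1.4891016935440167 161.94982986203752 168.12382616155827
1 [3.1416 0.     1.8288]
t 20.55 q [ 0.374   0.2756  1.0328 -0.7682  2.2118 -1.2666] p [0.5394 0.0392 0.3184] r [-2.3629  0.0031  2.8573] F [ 0.0968 -0.4443 -3.3995] M [ 0.6995 -0.2366 -0.0518] w 0.112
shift units [ 3.0437  5.1025 -4.4016]
rot units [-0.2247  0.1281  0.3097] deg 72.62372162239764
-1 [ 3.1416  0.     -1.3128]
t 20.55 q [ 0.374   0.2756  1.0328 -0.7682  2.2118 -1.2666] p [0.5394 0.0392 0.3184] r [-2.3629  0.0031  2.8573] F [ 0.0968 -0.4443 -3.3995] M [ 0.6995 -0.2366 -0.0518] w 0.112
shift units [ 3.0437  5.1025 -4.4016]
rot units [-0.1476 -0.259  -0.6329] deg 125.9300792048026
```

View pics/s1.png

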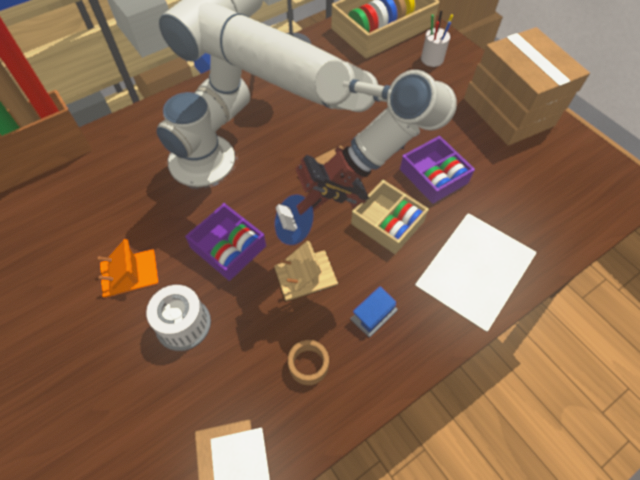

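View pics/t1.png

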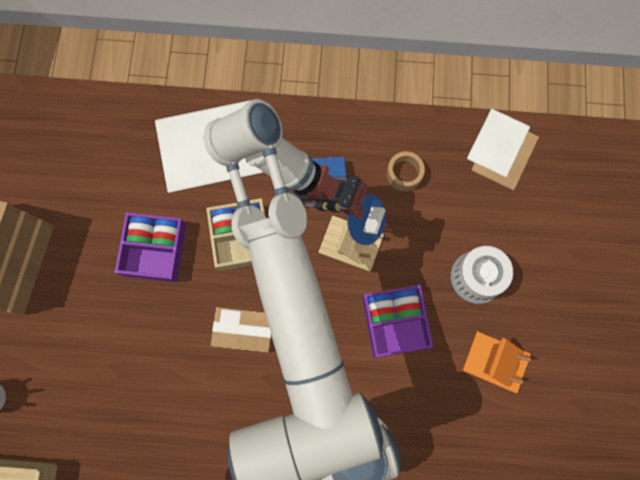

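The cover is held by its rim: scene (293,220), top (367,218). The stand is empty again, and the bystanders are unmoved. Before inserting, I'll refine the organiser corners from the first pictures.

Run:
```python
from h import *
s=cv2.imread('pics/scene0.png');t=cv2.imread('pics/top0.png')
a=cv2.resize(s[176:256,346:434],None,fx=4.5,fy=4.5,interpolation=2);b=cv2.resize(t[194:274,198:286],None,fx=4.5,fy=4.5,interpolation=2)
# overlay projection of estimated model
c0=np.array([.5357,.3415]);
def L(x,y,z=.066):return np.r_[(O.apply([x,y,0])[:2]+c0),z]
for nm,im,o in(('scene',a,(346,176)),('top',b,(198,194))):
    for q in([(-.081,-.074),(.081,-.074),(.081,.074),(-.081,.074)],[(-.075,-.068),(-.003,-.068),(-.003,.068),(-.075,.068)]):
        P=np.array([((proj(nm,L(*p))-o+.5)*4.5) for p in q]).round().astype(int)
        cv2.polylines(im,[P],True,(0,0,255),1)
cv2.imwrite('pics/o1.png',np.hstack([a,b]))
```

```text
(no output)
```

View pics/o1.png

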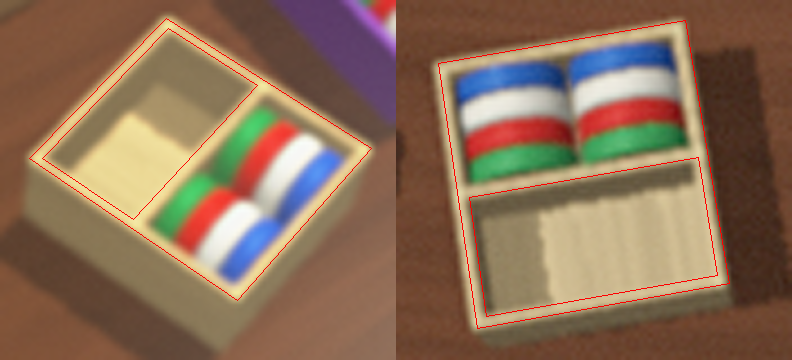

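Emit:
step_arm(increments=[0,0,0,-0.032,0.018,0.035,1,0,0,0,-0.032,0.018,0.035,1,0,0,0,-0.032,0.018,0.035,1,0,0,0,-0.032,0.018,0.035,1])

```text
t: 21.05
ee_pos: [0.5381, 0.0427, 0.3053]
eef_rot: [-2.749, 0.038, 2.395]
force: [-0.1, 0.3, -3.0]
width: 0.111
```

The projected rim (red) falls on the organiser's edges to within about 1 px in both views, roughly 2 mm. That is inside the 6 mm clearance, so I'll go on.

```bash
cat >> h.py <<'E'
Rslot=O*ori([0,1,0],[0,0,-1]);TS=SLOT+.009*O.apply([1,0,0]);TS[2]=.093
E
python3 - <<'E'
from h import *
print(TS);to([TS[0],TS[1],.32],Rslot)
E
```

```text
[0.50670212 0.33379633 0.093     ]
t 21.05 q [ 0.1826  0.216   0.9936 -0.3247  2.2058 -0.792 ] p [0.5381 0.0427 0.3053] r [-2.7493  0.0378  2.3952] F [-0.127   0.3027 -3.0124] M [ 0.2709 -0.2878 -0.0431] w 0.111
shift units [ 5.5     4.2242 -2.3721]
rot units [-0.1181  0.0469  0.1756] deg 39.01030913856992
```

Emit:
step_arm(increments=[0,0,0,-0.024,0.0095,0.035,1,0,0,0,-0.024,0.0095,0.035,1,0,0,0,-0.024,0.0095,0.035,1,0,0,0,-0.024,0.0095,0.035,1,0,0,0,-0.024,0.0095,0.035,1,0,0,0,0,0,0,1])

```text
t: 21.65
ee_pos: [0.5356, 0.0394, 0.294]
eef_rot: [3.141, -0.014, 1.796]
force: [-0.4, -0.2, -3.9]
width: 0.113
```

Run:
```python
from h import *
to([TS[0],TS[1],.30],Rslot)
```

```text
t 21.65 q [ 0.0009 -0.0498  1.2463  0.0151  1.9482 -0.2191] p [0.5356 0.0394 0.294 ] r [ 3.1415 -0.0144  1.7964] F [-0.3537 -0.1511 -3.9296] M [-0.1192  0.0467 -0.0365] w 0.113
shift units [ 7.3364  0.9426 -0.0435]
rot units [ 0.0001 -0.0046 -0.0103] deg 2.029818160073669
```

Emit:
step_arm(increments=[0.5,0.1,-0.05,0,-0.002,-0.003,1,0.8,0.1,0,0,-0.003,-0.003,1,0.8,0.1,0,0,0,-0.004,1,0.8,0.1,0,0,0,0,1,0.8,0.1,0,0,0,0,1,0.8,0.1,0,0,0,0,1,0.8,0.1,0,0,0,0,1,0.8,0.1,0,0,0,0,1,0.8,0.1,0,0,0,0,1,0.4,0,0,0,0,0,1,0,0,0,0,0,0,1])

```text
t: 22.75
ee_pos: [0.4875, 0.3393, 0.2711]
eef_rot: [-3.088, 0.023, 1.861]
force: [-0.5, -0.4, -3.9]
width: 0.113
```

Run:
```python
from h import *
to([TS[0],TS[1],.17],Rslot)
```

```text
t 22.75 q [ 0.5557  0.1463  1.086  -0.0092  1.9672  0.2632] p [0.4875 0.3393 0.2711] r [-3.0879  0.0234  1.8607] F [-0.5227 -0.3522 -3.8693] M [-0.08    0.0236 -0.041 ] w 0.113
shift units [-0.2091  0.5572  2.5068]
rot units [-0.017   0.0077  0.0099] deg 3.803133502704958
```

Emit:
step_arm(increments=[-0.1,0.28,0.6,-0.0085,0.004,0.005,1,-0.1,0.28,0.6,-0.0085,0.004,0.005,1,0,0,0.5,0,0,0,1,0,0,0,0,0,0,1])

```text
t: 23.15
ee_pos: [0.5105, 0.3326, 0.1974]
eef_rot: [-3.137, 0.006, 1.833]
force: [1.2, 0.6, -4.3]
width: 0.116
```

Run:
```python
from h import *
to([TS[0],TS[1],.165],Rslot)
```

```text
t 23.15 q [ 0.5243  0.1183  1.2463 -0.0049  1.7829  0.2614] p [0.5105 0.3326 0.1974] r [-3.1371  0.0062  1.8327] F [ 1.209   0.6268 -4.3362] M [-0.1539  0.047   0.0086] w 0.116
shift units [ 0.0594 -0.0801  0.8097]
rot units [-0.0014  0.002   0.0013] deg 0.49212996239271467
```

Emit:
step_arm(increments=[0.06,-0.08,0.3,-0.0014,0.002,0.001,1,0,0,0.3,0,0,0,1,0,0,0,0,0,0,1])

```text
t: 23.45
ee_pos: [0.5076, 0.331, 0.1738]
eef_rot: [-3.141, 0.003, 1.829]
force: [0.7, 0.9, -3.9]
width: 0.111
```

Run:
```python
from h import *
to([TS[0],TS[1],.165],Rslot)
s=robot.get_image('scene');t=robot.get_image('top')
cv2.imwrite('pics/i1.png',np.hstack([cv2.resize(s[150:260,335:445],(400,400),interpolation=2),cv2.resize(t[180:290,185:295],(400,400),interpolation=2)]))
```

```text
t 23.45 q [ 0.5232  0.1046  1.3026 -0.0026  1.7362  0.2643] p [0.5076 0.331  0.1738] r [-3.1406  0.003   1.8292] F [ 0.7194  0.8848 -3.9127] M [-0.1113  0.0888  0.005 ] w 0.111
shift units [ 0.0738 -0.0046  0.2196]
rot units [-0.0003  0.0009  0.0001] deg 0.18082583490286874
```

View pics/i1.png

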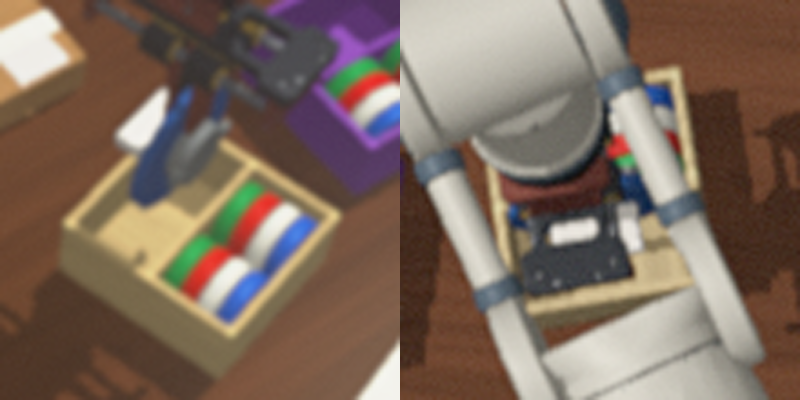

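The left crop shows the disc on edge over the empty compartment: blue at (160,150), bar on the outer side, spigot towards the partition. I'll lower it with checks.

Emit:
step_arm(increments=[0.07,-0.01,0.35,0,0.001,0,1,0,0,0.3,0,0,0,1,0,0,0,0,0,0,1])

```text
t: 23.85
ee_pos: [0.508, 0.3348, 0.1501]
eef_rot: [3.136, -0.002, 1.83]
force: [-0.8, -0.2, -2.8]
width: 0.11
```

Run:
```python
from h import *
to([TS[0],TS[1],.093],Rslot)
```

```text
t 23.85 q [0.5264 0.1058 1.343  0.0007 1.687  0.2677] p [0.508  0.3348 0.1501] r [ 3.1363 -0.0022  1.8296] F [-0.7795 -0.1722 -2.842 ] M [-0.0917  0.0837 -0.0197] w 0.11
shift units [-0.0199 -0.0464  1.4278]
rot units [ 0.0017 -0.0007  0.0003] deg 0.3311559033940014
```

Emit:
step_arm(increments=[0,-0.04,0.35,0.001,0,0,1,0,0,0.35,0,0,0,1,0,0,0,0,0,0,1])

```text
t: 24.15
ee_pos: [0.5061, 0.3344, 0.1191]
eef_rot: [3.141, -0.002, 1.83]
force: [-0.2, -0.0, -2.3]
width: 0.117
```

Run:
```python
from h import *
to([TS[0],TS[1],.093],Rslot)
s=robot.get_image('scene')
cv2.imwrite('pics/i2.png',cv2.resize(s[150:260,335:445],(500,500),interpolation=2))
```

```text
t 24.15 q [0.527  0.1114 1.392  0.0015 1.6368 0.2679] p [0.5061 0.3344 0.1191] r [ 3.1406 -0.0018  1.83  ] F [-0.2162 -0.0086 -2.3159] M [-0.0495  0.0437 -0.0176] w 0.117
shift units [-0.0207  0.0094  0.6526]
rot units [ 0.0003 -0.0006  0.0004] deg 0.13565892783364117
```

View pics/i2.png

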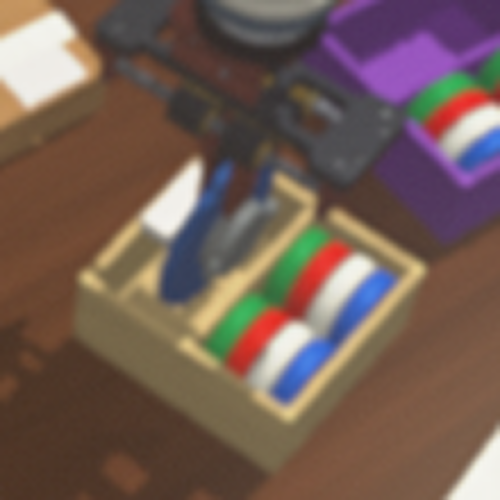

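The cover is going down inside the compartment: disc at (195,235), bar just inside the outer wall at (170,200), spigot clear of the partition. There is no side force.

Emit:
step_arm(increments=[0,0,0.3,0,0,0,1,0,0,0.15,0,0,0,1,0,0,0,0,0,0,1])

```text
t: 24.5
ee_pos: [0.5067, 0.3348, 0.1013]
eef_rot: [3.138, -0.002, 1.83]
force: [-0.0, 0.3, -3.0]
width: 0.113
```

Run:
```python
from h import *
to([TS[0],TS[1],.093],Rslot)
```

```text
t 24.5 q [0.5271 0.1169 1.4177 0.0015 1.6033 0.2679] p [0.5067 0.3348 0.1013] r [ 3.1385 -0.0024  1.83  ] F [-0.004   0.2547 -2.9563] M [-0.0463  0.0272 -0.022 ] w 0.113
shift units [-0.0257 -0.0077  0.2066]
rot units [ 0.001  -0.0008  0.0004] deg 0.23461059317115
```

Emit:
step_arm(increments=[-0.02,0,0.12,0,0,0,1,0,0,0.06,0,0,0,1])

```text
t: 24.7
ee_pos: [0.5072, 0.3341, 0.0942]
eef_rot: [3.138, -0.003, 1.83]
force: [-0.4, 0.6, -2.7]
width: 0.113
```

Run:
```python
from h import *
to([TS[0],TS[1],.093],Rslot)
```

```text
t 24.7 q [0.5257 0.1189 1.4283 0.0014 1.5899 0.2665] p [0.5072 0.3341 0.0942] r [ 3.1376 -0.0025  1.83  ] F [-0.3526  0.6072 -2.7422] M [-0.0334  0.0463  0.0215] w 0.113
shift units [-0.0051 -0.0148  0.0288]
rot units [ 0.0013 -0.0008  0.0004] deg 0.281006370877896
```

Emit:
step_arm(increments=[0,0,0.05,0,0,0,1,0,0,0.04,0,0,0,1])

```text
t: 24.9
ee_pos: [0.5076, 0.3344, 0.0931]
eef_rot: [3.135, -0.003, 1.83]
force: [-4.5, -2.8, 8.1]
width: 0.113
```

Run:
```python
from h import *
to([TS[0],TS[1],.093],Rslot)
```

```text
t 24.9 q [0.5256 0.1184 1.4307 0.0016 1.5858 0.2665] p [0.5076 0.3344 0.0931] r [ 3.1355 -0.0033  1.83  ] F [-4.5192 -2.7911  8.0871] M [-0.6892  1.1253 -0.0558] w 0.113
shift units [-0.0083 -0.0251  0.0029]
rot units [ 0.0019 -0.001   0.0004] deg 0.403499268017494
```

The floor is reached at TCP z = 0.093, exactly as predicted. I'll ease the pressure and release.

Emit:
step_arm(increments=[0,-0.015,-0.015,0,0,0,1,0,0,0,0,0,0,0.7,0,0,0,0,0,0,0.5,0,0,0,0,0,0,0.3,0,0,0,0,0,0,0.3], newtons=15)

```text
t: 25.4
ee_pos: [0.5084, 0.335, 0.096]
eef_rot: [3.13, -0.005, 1.83]
force: [0.2, -0.1, 0.3]
width: 0.344
```

Run:
```python
from h import *
pose()
s=robot.get_image('scene')
cv2.imwrite('pics/i3.png',cv2.resize(s[150:260,335:445],(500,500),interpolation=2))
```

```text
t 25.4 q [0.5259 0.1149 1.4294 0.0015 1.5852 0.2668] p [0.5084 0.335  0.096 ] r [ 3.1303 -0.0046  1.83  ] F [ 0.1809 -0.0807  0.3428] M [-0.0282  0.0528 -0.0095] w 0.344
```

View pics/i3.png

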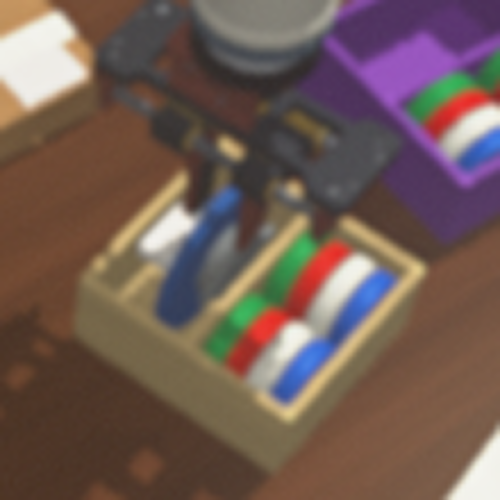

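The cover stands on edge in the compartment at (200,255), free of the fingers. I'll open a bit wider and withdraw straight up.

Emit:
step_arm(increments=[0,0,0,0,0,0,0,0,0,0,0,0,0,0,0,0,-0.2,0,0,0,0,0,0,-0.5,0,0,0,0,0,0,-0.8,0,0,0,0,0,0,-0.9,0,0,0,0,0,0,-0.9,0,0,0,0,0,0,-0.9,0,0,0,0])

```text
t: 26.25
ee_pos: [0.5045, 0.3324, 0.2639]
eef_rot: [-3.14, -0.001, 1.83]
force: [0.8, 0.0, 0.0]
width: 0.498
```

Emit:
step_arm(increments=[0.8,0,0,0,0,0,0,0.8,0,0,0,0,0,0,0.8,0,0,0,0,0,0,0.8,0,0,0,0,0,0,0.8,0,0,0,0,0,0,0,0,0,0,0,0,0,0,0,0,0,0,0,0])

```text
t: 26.95
ee_pos: [0.4643, 0.4926, 0.2799]
eef_rot: [3.124, -0.008, 1.827]
force: [0.9, 0.5, 0.5]
width: 0.503
```

Run:
```python
from h import *
pose()
s=robot.get_image('scene');t=robot.get_image('top')
cv2.imwrite('pics/f1.png',s)
cv2.imwrite('pics/f2.png',np.hstack([cv2.resize(s[150:260,335:445],(400,400),interpolation=2),cv2.resize(t[180:290,185:295],(400,400),interpolation=2)]))
```

```text
t 26.95 q [ 0.7658  0.3137  0.8763 -0.0022  1.9325  0.5089] p [0.4643 0.4926 0.2799] r [ 3.1239 -0.0075  1.827 ] F [0.857  0.4545 0.4998] M [-0.0911  0.0786 -0.0703] w 0.503
```

View pics/f1.png

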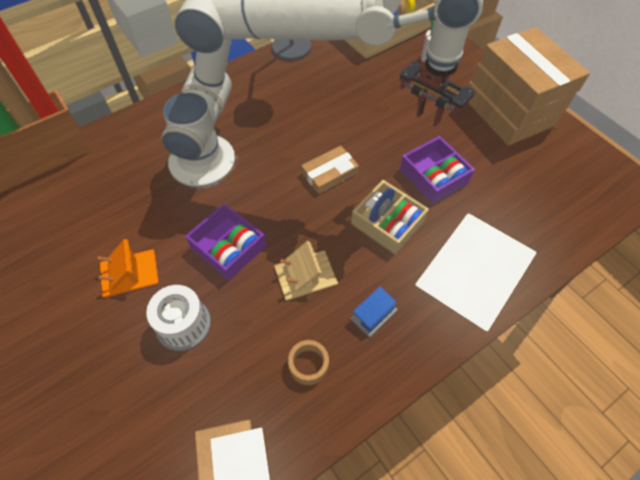

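View pics/f2.png

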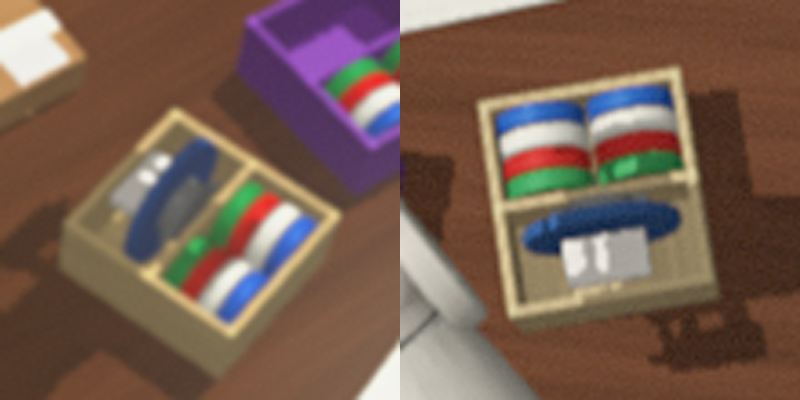

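The cover stands on edge in the plywood compartment: scene (381,205), and in both crops. The tape roll (308,362), hole punch (374,310) and parcel (330,170) are where they were, and the robot is touching nothing. I'm handing in.

```bash
python3 -c "
from bench import robot
print(robot.get_obs()['t'],abs(robot.get_obs()['qvel']).max());print(robot.hand_in())"
```

```text
27.05 0.014214370642261453
the job is handed in; nothing more can be done
None
```

The job is done and was handed in at 27 s of the 67 s allowed; the hand-in gives no verdict.

- **Opening:** I turned the cover about 1.5 rad anticlockwise by the bar, until the moment rose from about 0.1 to about 0.35–0.4 N m. I took that as the stop and did not push further. The cover then lifted straight out.
- **Stand:** I leaned it on the wooden stand against both dowels and let go. Pictures from both cameras showed it resting there by itself.
- **Organiser:** I took it again by its upper rim, where the gap read 9.9 mm against a 10 mm disc. I lowered it on edge into the empty compartment, and it met the floor at the predicted height (TCP at 0.093 m).

**Last checks:** both views show the cover standing on edge in the wooden compartment. The tape roll, hole punch, parcel and look-alikes look unmoved in the pictures, and the gripper was clear with forces near zero.

**What disagreed:**
- The two cameras differed by 2–6 mm on positions, so I used their mean, and contact bore it out.
- The last few hundredths of a radian at the stop may have been the bar turning slightly in the jaws.
- At the dowels I pressed with about 12 N and a 4 N side load before easing off.

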